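Lock a lacquered box in the holding jig

ROBOT

A 6-joint arm with a two-finger parallel gripper is mounted at the origin on the work surface. World frame = base frame: x ahead of the robot, y to its left, z up, the work surface at z = 0. Lengths are in m, angles in rad, forces in N, time in s.
With the tool pointing down it reaches from about 0.25 to 0.775 m from the base axis. Payload 8.9 kg.
Tool frame: the origin (TCP) lies midway between the tips of the shut fingers; the grasp point (between the pads) lies 19 mm behind it; y points along the fingers, z is the direction in which the jaws open and shut, and the axes are right-handed (so a half turn about y gives the same grasp; the last joint's range is limited). The gripper opens to 85 mm and grips with 20 to 120 N. Pads are 22 mm wide; open, the fingers measure 114 mm over their backs; the gripper's body (76 mm by 85 mm) begins 54 mm behind the grasp point. The pads swing forward as they close: fully open they stand 13 mm farther back than shut.
Start: joints at [-1.432, 0.291, -0.153, 1.127, 0, 1.431], TCP at [0.144, -0.505, 0.231] pointing down, gripper open.
Joint ranges: [-2.52, 2.52], [-0.91, 1.74], [-1.3, 1.37], [-1.96, 2.02], [-1.52, 1.47], [-3.14, 3.14]. Speed limits (rad/s): [2.22, 2.22, 2.79, 3.14, 3.14, 3.14].

INTERFACE

Orientations are given as a unit quaternion [x, y, z, w].
In Python, from station import * gives the robot as it stands.
- The arm moves only by the shell command python3 -m handwheel 'ROWS' [FORCE]. ROWS is JSON, a list of rows, each an object of numbers: "x", "y", "z": the shift along the tool's x, y, z in m; "turn": the turn about the tool's y in rad; "gripper": the opening in per cent of the stroke, from 0 (shut) to 100 (fully open). A call has 1 to 12 rows; each row shifts and turns the pose as measured when the row begins, along the tool's axes as they then stand; what a row does not reach is not made up. A row lasts 1/12 s, in which the tool goes at most 41.7 mm and 7.16 degrees, less where a joint would pass 70% of its speed; a pose out of reach is approached as far as the arm can. A call is refused whole if a number of a shift passes 0.0417 or a number of a turn 0.125, either way. A call with a gripper value outside its range is refused whole. The fingers move at their own pace and stop on an object; FORCE is the grip in N (left out, the last holds). Time passes only in rows, so rows that do not move let the fingers close. It gives the time, the measured TCP pose, the force and the opening at its end, in the units of the state.
- read_state(): the state, without advancing time (a new reading comes with each control period).
- camera(name): name is "side" or "top"; returns (picture, depth): 400x640x3 uint8, blue, green, red; 400x640 float32, m along the optical axis (not along the pixel's ray), 0 where there is no reading.
- camera_model(name): a dict with "fovy" (degrees; the focal length in pixels is half the picture's height over the tangent of half this angle, whatever the lens; pixels are square), "cx", "cy" (the principal point, pixels), "distortion" ([k1, k2, p1, p2, k3] as OpenCV has them; the pictures are not rectified), "view" (4x4, takes a point from world to camera coordinates). Camera axes: x right, y down, z forward; pixel columns grow to the right and rows downward; lengths in m; the calibration is good to about 2 mm. A picture is of the moment at which its call begins. camera_model takes no time and is no camera call.
- hand_in(): hands the job in, once; it reports no verdict.
The state is a dict: "clock": time; "joints": joint angles; "qvel": joint speeds; "joint_efforts": joint torques, N m; "tcp_pos": TCP position; "ee_rot": TCP orientation; "ft_force": force on the tool from outside, world axes, zero at the start; "ft_torque": the same for the moment, N m; "width": finger opening in m.
Only numpy, scipy, OpenCV 4.12 (cv2) and the standard library are available. Lean on these libraries where they do the work, as an engineer would, in place of code of your own. Each camera call takes 0.05 s, during which the arm holds its last target.

TASK

Take the black lacquered box with the gold lattice out of the drying rack and seat it in the holding jig, flat on the cork bed between the two cheeks with its two ends standing out equally, then swing the keeper bar over it until it snaps fully home in its spring catch. The rack leaves only the box's sides free and the jig only its ends, so on the way set it down flat on the bench or its newspaper, let go and take it again by its ends. Lower it all the way each time rather than dropping it, as the lacquer chips, and leave the red box, tape, bowl and brush where they are.

Things in the scene. Friction and masses are not known exactly. Their poses are not given: they have to be found in the camera images.
- black_box: Closed lacquered box, black, gold lattice on the lid, gold seam line; about 70 g. 46 mm wide (x), 60 mm long (y), 26 mm high. Origin: centre of the underside, z up. Sides = the long faces (facing +-x, 46 mm apart); ends = the short faces (facing +-y, 60 mm apart). Starts in the drying rack, lying across the groove.
- red_box: Bystander: box of the same size and frame, dark red with a gold border line, in the other place of the rack (the two may be either way round). Must not be moved.
- rack: Fixed wooden drying rack, 220 mm long (x), 84 mm wide (y). Origin: centre of the underside. Groove along x, 64 mm wide; side rails (y = +-32 to +-42 mm) rise 44 mm above the bench, 4 mm above the boxes. Boxes stand on battens 14 mm above the bench, ends 2 mm from the rails: only their sides are free (fingers close along rack x). Two places, x = +-52 mm, 58 mm of free groove between the boxes.
- jig: Fixed holding jig. Origin: on the bench under the centre of its bed; z up; x points from the catch (robot's side) to the keeper's pivot; y along the channel for the box. Aluminium base plate x = -105 to +85 mm, y = +-55 mm, 12 mm thick. Pivot post (30 x 26 mm) at x = +60 mm, 53 mm high; catch block and stop lug at x = -60 to -102 mm, 63 mm high.
- jig_bed (a point): Centre of the top of the cork bed (50 x 44 mm), 20 mm above the bench; axes as the jig. Grey cheeks stand at x = +-25 to +-33 mm, y = +-22 mm, up to 50 mm above the bench, with a 4 mm chamfer inside. A seated box is centred here, its length along y (either way round), lid 46 mm above the bench, ends 8 mm beyond the bed and free for the fingers down to the base plate.
- jig_catch (a point): Brass spring ball, 10 mm, jutting from the catch block 58 mm above the bench. The nose of the keeper bar meets it at about 0.11 rad; it resists with about 5 to 10 N at the knob up to 0.06 rad, then snaps the bar home to 0 against the stop and holds it there.
- keeper (a joint): Angle of the keeper bar about its vertical pivot, rad: 0 = shut, lying over the box along jig -x, against the stop; grows as it swings open towards jig +y (1.57 = pointing along jig +y), at most 2.1. Light friction (0.04 N m): it stays where it is left.
- keeper_hinge (a point): Point on the vertical pivot axis of the keeper bar, 58 mm above the bench, at jig x = +60 mm, y = 0.
- keeper_knob (a point): Middle of the keeper's red upright knob, 79 mm above the bench: cylinder 17 mm in diameter, 32 mm high (63 to 95 mm above the bench), 106 mm from the pivot axis. The steel bar under it is 16 mm wide, 53 to 63 mm above the bench, and ends 130 mm from the pivot; a felt pad under the bar clears a seated box by 2.5 mm.
- tape: Bystander: roll of cream masking tape lying flat, 80 mm outside diameter, 24 mm high. Origin: centre of the underside.
- bowl: Bystander: small black lacquer bowl with shell chips, 86 mm across, 40 mm high. Origin: centre of the underside.
- brush: Bystander: brush lying on the bench beyond the rack (robot's left), about 170 mm long along its x. Origin: on the underside.

How it is judged:
By the outcome, as a careful person would: the job done as asked, in the order asked, and still so for the second after the job is handed in, with the robot touching nothing.
It also fails if it takes over 64 s, if anything falls off the work surface, if the arm or the gripper's body presses on something with over 40 N, if the wrist force passes 120 N, or if a joint passes its speed limit or range.

## Working session

There is one attempt and no reset: what is moved stays moved. The work goes in short steps, Python scripts to look and compute and a shell command to move; the robot and the scene stay as the last step left them, time stands still between calls to the robot, and variables do not carry over. Pictures are saved under pics/ and viewed, and the job is handed in when it is done.

```bash
ls; mkdir -p pics
cat > h.py <<'E'
from station import *
import numpy as np, cv2
from scipy.spatial.transform import Rotation as R
def K(n):
    m=camera_model(n); f=200/np.tan(np.radians(m["fovy"])/2)
    return np.array([[f,0,m["cx"]],[0,f,m["cy"]],[0,0,1]]),np.array(m["distortion"],float),np.array(m["view"],float)
def px2z(n,uv,z):
    k,d,V=K(n); uv=np.array(uv,float).reshape(-1,1,2)
    p=cv2.undistortPoints(uv,k,d).reshape(-1,2); r=np.c_[p,np.ones(len(p))]@V[:3,:3]
    c=-V[:3,:3].T@V[:3,3]; z=np.broadcast_to(z,len(p))
    return c+r*((z-c[2])/r[:,2])[:,None]
def px2d(n,uv,dep):
    k,d,V=K(n); uv=np.array(uv,float).reshape(-1,1,2)
    p=cv2.undistortPoints(uv,k,d).reshape(-1,2); 
    D=np.array([dep[int(round(b)),int(round(a))] for a,b in uv.reshape(-1,2)])
    return (np.c_[p,np.ones(len(p))]*D[:,None]-V[:3,3])@V[:3,:3]
def proj(n,P):
    k,d,V=K(n); return cv2.projectPoints(np.array(P,float).reshape(-1,3),cv2.Rodrigues(V[:3,:3])[0],V[:3,3],k,d)[0].reshape(-1,2)
def snap(n,name):
    im,de=camera(n); cv2.imwrite(f"pics/{name}.png",im); np.save(f"pics/{name}.npy",de); return im,de
def crop(im,u0,v0,u1,v1,s,name): cv2.imwrite(f"pics/{name}.png",cv2.resize(im[v0:v1,u0:u1],None,fx=s,fy=s,interpolation=cv2.INTER_CUBIC))
E
python3 - <<'E'
from h import *
s=read_state(); print(s)
print(R.from_quat(s["ee_rot"]).as_matrix().round(3))
for n in("top","side"):
    snap(n,n+"0"); m=camera_model(n); print(m["fovy"],m["cx"],m["cy"],m["distortion"]); V=np.array(m["view"]);print(-V[:3,:3].T@V[:3,3])
E
```

```text
pics
{'clock': 0.0, 'joints': array([-1.43227620e+00,  2.91266197e-01, -1.54118681e-01,  1.12670516e+00,
       -2.71033113e-05,  1.43147842e+00]), 'qvel': array([-0.00037431, -0.00037992, -0.00207268, -0.00019266, -0.00026121,
       -0.00086332]), 'joint_efforts': array([-1.21307230e-04, -5.37146223e+01,  3.31370687e+01,  1.60822057e-02,
       -2.99566027e-04, -3.12316551e-06]), 'tcp_pos': array([ 0.14392067, -0.50443312,  0.23074248]), 'ee_rot': array([-0.09792432,  0.70075195, -0.69983715,  0.09790552]), 'ft_force': array([-0.48276077,  0.57539536,  0.19173669]), 'ft_torque': array([0.01149865, 0.0125037 , 0.0179199 ]), 'width': 0.08523643595774921}
[[-0.962 -0.     0.274]
 [-0.274  0.001 -0.962]
 [-0.    -1.    -0.001]]
52.66114846647048 321.65235732632794 200.9748632707588 [-0.06011698  0.          0.          0.          0.        ]
[0.38816904 0.00497036 1.12945455]
51.663111299927714 317.99366136804184 196.10274503124805 [0.03711325 0.         0.         0.         0.        ]
[0.20741099 0.69478441 0.74794618]
```

View pics/top0.png

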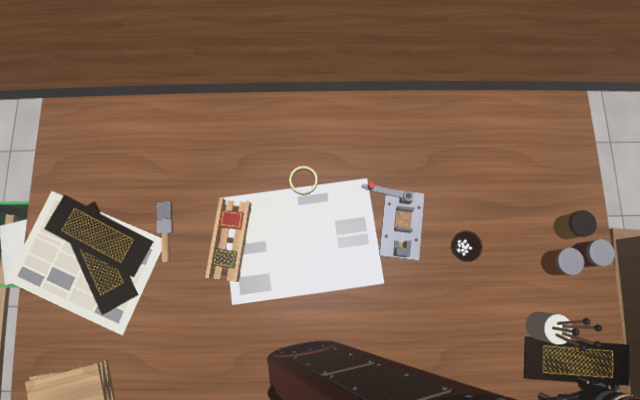

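View pics/side0.png

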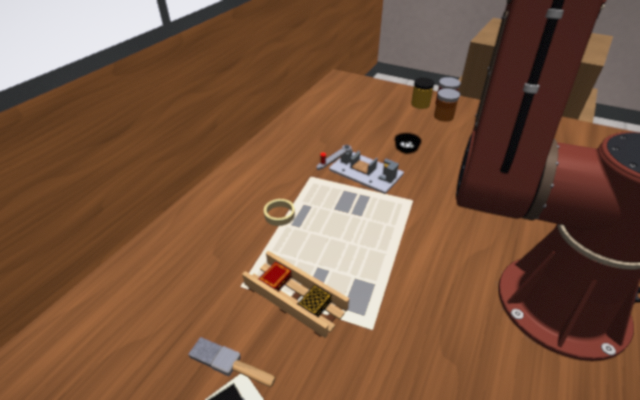

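Run:
```python
import cv2
from h import crop
im=cv2.imread("pics/top0.png")
crop(im,195,185,265,290,5.7,"c1"); crop(im,350,170,435,270,6,"c2")
```

```text
(no output)
```

View pics/c1.png

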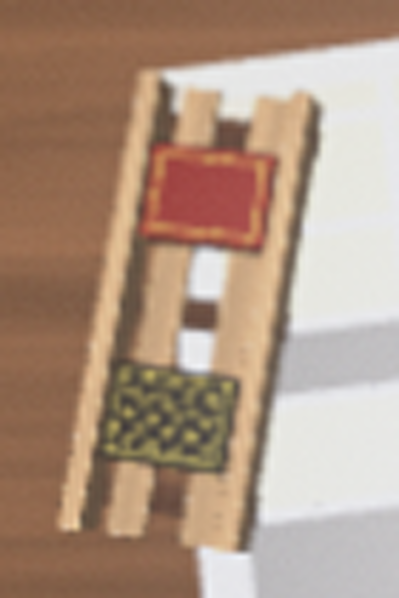

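View pics/c2.png

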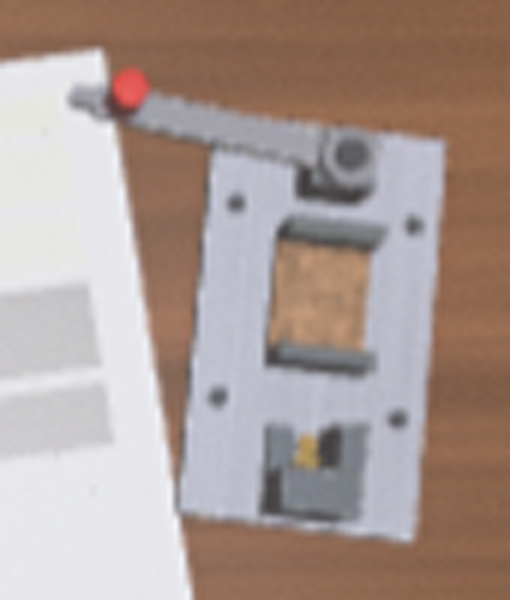

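Run:
```python
from h import *
def un(p,u0,v0,s): p=np.array(p,float); return (p+.5)/s-.5+[u0,v0]
def fit(a,b): # model 2D a -> world b
    ca,cb=a.mean(0),b.mean(0); A=a-ca;B=b-cb
    th=np.arctan2((A[:,0]*B[:,1]-A[:,1]*B[:,0]).sum(),(A*B).sum()); c,s=np.cos(th),np.sin(th)
    Rm=np.array([[c,-s],[s,c]]); t=cb-Rm@ca; return t,th,np.linalg.norm(b-(a@Rm.T+t),axis=1)
de=np.load("pics/top0.npy")
# jig plate : model x -105..85, y +-55 ; image left=+y, up=+x
pl=px2z("top",un([(446,142),(414,542),(180,512)],350,170,6),.012)[:,:2]
t,th,r=fit(np.array([[.085,-.055],[-.105,-.055],[-.105,.055]]),pl); print("jig plate",t,th,r)
pv=px2z("top",un([(352,152)],350,170,6),.066)[0]; kn=px2z("top",un([(131,88)],350,170,6),.095)[0]
print("pivot",pv,"knob",kn,np.hypot(*(kn-pv)[:2]))
c,s=np.cos(th),np.sin(th); print("pivot from plate",t+.06*np.array([c,s]))
# black box lid z=.040
b=px2z("top",un([(112,361),(244,377),(226,471),(98,456)],195,185,5.7),.040)[:,:2]
bt,bth,r=fit(np.array([[.023,.03],[.023,-.03],[-.023,-.03],[-.023,.03]]),b);print("box",bt,bth,r)
b=px2z("top",un([(152,143),(279,157),(264,250),(139,232)],195,185,5.7),.040)[:,:2]
rt,rth,r=fit(np.array([[.023,.03],[.023,-.03],[-.023,-.03],[-.023,.03]]),b);print("red",rt,rth,r,"dist",np.linalg.norm(rt-bt),np.arctan2(*(rt-bt)[::-1]))
ra=px2z("top",un([(140,70),(60,528),(322,100)],195,185,5.7),.044)[:,:2]
print("rails",ra,fit(np.array([[.11,.042],[-.11,.042],[.11,-.042]]),ra))
for n,(u0,v0,sc) in dict(top=(195,185,5.7)).items():
    print(px2d("top",un([(165,415),(210,200),(150,300)],195,185,5.7),de))
print(px2d("top",un([(320,290),(200,450),(325,490)],350,170,6),de))
# overlay
im=cv2.imread("pics/top0.png"); S=4
big=cv2.resize(im[160:300,190:440],None,fx=3,fy=3,interpolation=cv2.INTER_CUBIC)
def poly(t,th,xy,z,col):
    c,s=np.cos(th),np.sin(th); w=np.array(xy)@np.array([[c,s],[-s,c]])+t
    p=proj("top",np.c_[w,np.full(len(w),z)]); p=((p-[190,160]+.5)*3).astype(np.int32); cv2.polylines(big,[p],True,col,1)
rc=lambda x0,x1,y0,y1:[(x0,y0),(x1,y0),(x1,y1),(x0,y1)]
poly(t,th,rc(-.105,.085,-.055,.055),.012,(0,255,0));poly(t,th,rc(.025,.033,-.022,.022),.05,(0,0,255));poly(t,th,rc(-.033,-.025,-.022,.022),.05,(0,0,255));poly(t,th,rc(.045,.075,-.013,.013),.053,(255,0,0))
poly(bt,bth,rc(-.023,.023,-.03,.03),.04,(0,0,255));poly(rt,rth,rc(-.023,.023,-.03,.03),.04,(0,255,0))
mt=(bt+rt)/2; mth=np.arctan2(*(rt-bt)[::-1])
poly(mt,mth,rc(-.11,.11,-.042,.042),.044,(255,0,0))
cv2.imwrite("pics/ov.png",big)
```

```text
jig plate [ 0.54914854 -0.23503606] -0.1427476232674354 [0.00049728 0.00054136 0.0009473 ]
pivot [ 0.60972278 -0.24336564  0.066     ] knob [ 0.63399023 -0.14062445  0.095     ] 0.10556827450305481
pivot from plate [ 0.60853827 -0.24357186]
box [0.45182365 0.25416889] -0.1364717836392496 [0.00164122 0.00198004 0.0009991  0.00082706]
red [0.55651766 0.23831034] -0.13760558981522564 [0.00163918 0.00090756 0.0006176  0.00150256] dist 0.10588828234817707 -0.15033243927786172
rails [[0.61748684 0.27203892]
 [0.40050004 0.30345468]
 [0.60128626 0.18386481]] (array([0.50132415, 0.24516298]), np.float64(-0.1605990143613868), array([0.0031276 , 0.00129022, 0.00294782]))
[[0.45232108 0.25630802 0.04083803]
 [0.55393133 0.23705491 0.04207595]
 [0.50957432 0.27123437 0.01389268]]
[[ 0.55368906 -0.23465477  0.0225736 ]
 [ 0.48174277 -0.1772075   0.01108368]
 [ 0.45874418 -0.22327204  0.0625529 ]]
```

View pics/ov.png

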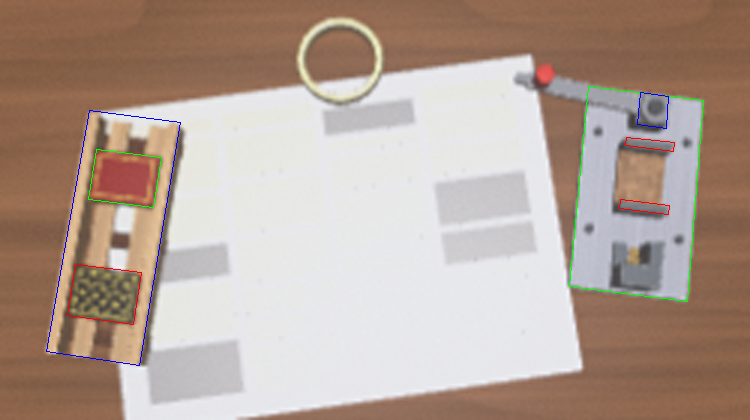

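```bash
cat > go.py <<'E'
# go(target xyz, yaw of tool z): prints tool-axis shift needed NOW and turn
from h import *
def go(p,yaw=None):
    s=read_state(); M=R.from_quat(s["ee_rot"]).as_matrix(); d=M.T@(np.array(p)-s["tcp_pos"])
    cur=np.arctan2(M[1,2],M[0,2]); 
    print("clock %.2f tcp %s yaw %.3f tilt %.4f F %s w %.4f"%(s["clock"],s["tcp_pos"].round(4),cur,np.arccos(-M[2,1]),s["ft_force"].round(1),s["width"]))
    print("shift tool xyz",d.round(4),"turn",None if yaw is None else round(float(-(yaw-cur+np.pi)%(2*np.pi)-np.pi) if 0 else -float((yaw-cur+np.pi)%(2*np.pi)-np.pi),4))
if __name__=="__main__":
    import sys; a=[float(v) for v in sys.argv[1:]]; go(a[:3],a[3] if len(a)>3 else None)
E
T='{"x":-0.021,"z":-0.0269}'
python3 -m handwheel '[{"x":-0.021,"z":-0.0269},{"x":-0.021,"z":-0.0269},{"x":-0.021,"z":-0.0269},{"x":-0.021,"z":-0.0269},{"x":-0.021,"z":-0.0269},{"x":-0.021,"z":-0.0269},{"x":-0.021,"z":-0.0269},{"x":-0.021,"z":-0.0269},{"x":-0.021,"z":-0.0269},{"x":-0.021,"z":-0.0269},{"x":-0.021,"z":-0.0269},{"x":-0.021,"z":-0.0269}]'
python3 go.py 0.452 0.254 0.2 -0.15
```

```text
clock 0.10 tcp [ 0.1439 -0.5045  0.2308] yaw -1.293 tilt 0.0012 F [ 0.1 -1.2  0.3] w 0.0852
shift tool xyz [-0.5043  0.0316 -0.6449] turn -1.143schema error: expected keys x, y, z, turn, gripper
```

```bash
python3 -m handwheel '[{"x":-0.021,"y":0,"z":-0.0269,"turn":0,"gripper":100},{"x":-0.021,"y":0,"z":-0.0269,"turn":0,"gripper":100},{"x":-0.021,"y":0,"z":-0.0269,"turn":0,"gripper":100},{"x":-0.021,"y":0,"z":-0.0269,"turn":0,"gripper":100},{"x":-0.021,"y":0,"z":-0.0269,"turn":0,"gripper":100},{"x":-0.021,"y":0,"z":-0.0269,"turn":0,"gripper":100},{"x":-0.021,"y":0,"z":-0.0269,"turn":0,"gripper":100},{"x":-0.021,"y":0,"z":-0.0269,"turn":0,"gripper":100},{"x":-0.021,"y":0,"z":-0.0269,"turn":0,"gripper":100},{"x":-0.021,"y":0,"z":-0.0269,"turn":0,"gripper":100},{"x":-0.021,"y":0,"z":-0.0269,"turn":0,"gripper":100},{"x":-0.021,"y":0,"z":-0.0269,"turn":0,"gripper":100}]'
echo; python3 go.py 0.452 0.254 0.2 -0.15
```

```text
clock: 1.1
tcp_pos: [0.2993, -0.1126, 0.2273]
ee_rot: [-0.094, 0.702, -0.699, 0.094]
ft_force: [1.7, -0.3, 0.7]
width: 0.0856

clock 1.10 tcp [ 0.2993 -0.1126  0.2273] yaw -1.305 tilt 0.0041 F [ 1.7 -0.3  0.7] w 0.0856
shift tool xyz [-0.2438  0.0285 -0.3134] turn -1.1546
```

```bash
python3 -m handwheel '[{"x":-0.0203,"y":0,"z":-0.0261,"turn":0,"gripper":100},{"x":-0.0203,"y":0,"z":-0.0261,"turn":0,"gripper":100},{"x":-0.0203,"y":0,"z":-0.0261,"turn":0,"gripper":100},{"x":-0.0203,"y":0,"z":-0.0261,"turn":0,"gripper":100},{"x":-0.0203,"y":0,"z":-0.0261,"turn":0,"gripper":100},{"x":-0.0203,"y":0,"z":-0.0261,"turn":0,"gripper":100},{"x":-0.0203,"y":0,"z":-0.0261,"turn":0,"gripper":100},{"x":-0.0203,"y":0,"z":-0.0261,"turn":0,"gripper":100},{"x":-0.0203,"y":0,"z":-0.0261,"turn":0,"gripper":100},{"x":-0.0203,"y":0,"z":-0.0261,"turn":0,"gripper":100},{"x":-0.0203,"y":0,"z":-0.0261,"turn":0,"gripper":100}]'
python3 -m handwheel '[{"x":0,"y":0,"z":0,"turn":-0.1155,"gripper":100},{"x":0,"y":0,"z":0,"turn":-0.1155,"gripper":100},{"x":0,"y":0,"z":0,"turn":-0.1155,"gripper":100},{"x":0,"y":0,"z":0,"turn":-0.1155,"gripper":100},{"x":0,"y":0,"z":0,"turn":-0.1155,"gripper":100},{"x":0,"y":0,"z":0,"turn":-0.1155,"gripper":100},{"x":0,"y":0,"z":0,"turn":-0.1155,"gripper":100},{"x":0,"y":0,"z":0,"turn":-0.1155,"gripper":100},{"x":0,"y":0,"z":0,"turn":-0.1155,"gripper":100},{"x":0,"y":0,"z":0,"turn":-0.1155,"gripper":100},{"x":0,"y":0,"z":0,"turn":0,"gripper":100}]'
echo; python3 go.py 0.452 0.254 0.2 -0.15
python3 - <<'E'
from h import *
im,_=snap("side","s1"); crop(im,220,230,380,350,5,"s1c")
E
```

```text
clock: 2.02
tcp_pos: [0.445, 0.2244, 0.2276]
ee_rot: [-0.11, 0.707, -0.691, 0.107]
ft_force: [0.6, -0.5, 0.1]
width: 0.0852
clock: 2.93
tcp_pos: [0.4451, 0.229, 0.2225]
ee_rot: [-0.488, 0.52, -0.502, 0.49]
ft_force: [0.2, -0.4, 0.3]
width: 0.0854

clock 2.93 tcp [0.4451 0.229  0.2225] yaw -0.044 tilt 0.0255 F [ 0.2 -0.4  0.3] w 0.0854
shift tool xyz [-0.0248  0.0229  0.0062] turn 0.1057
```

View pics/s1c.png

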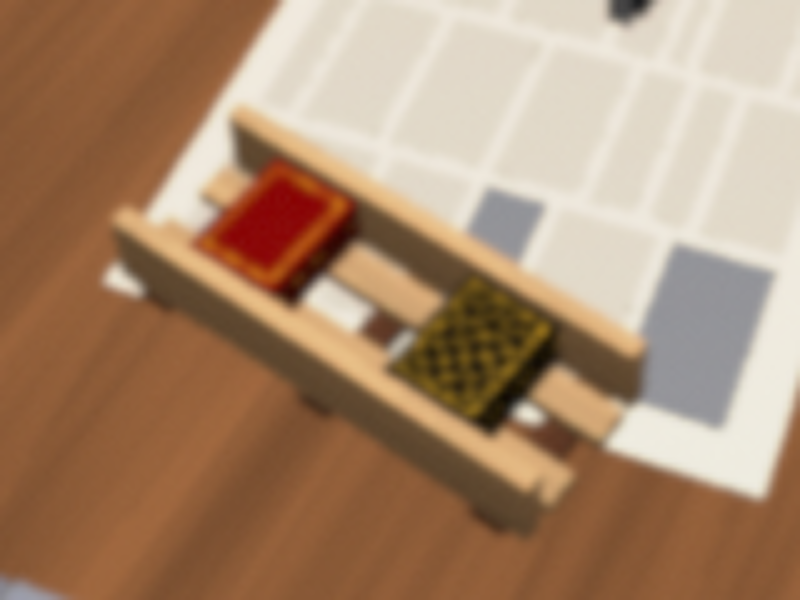

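Run:
```python
from h import *
im=cv2.imread("pics/side0.png"); crop(im,235,240,365,340,6,"s0c"); crop(im,310,130,420,200,7,"s0j")
```

```text
(no output)
```

View pics/s0c.png

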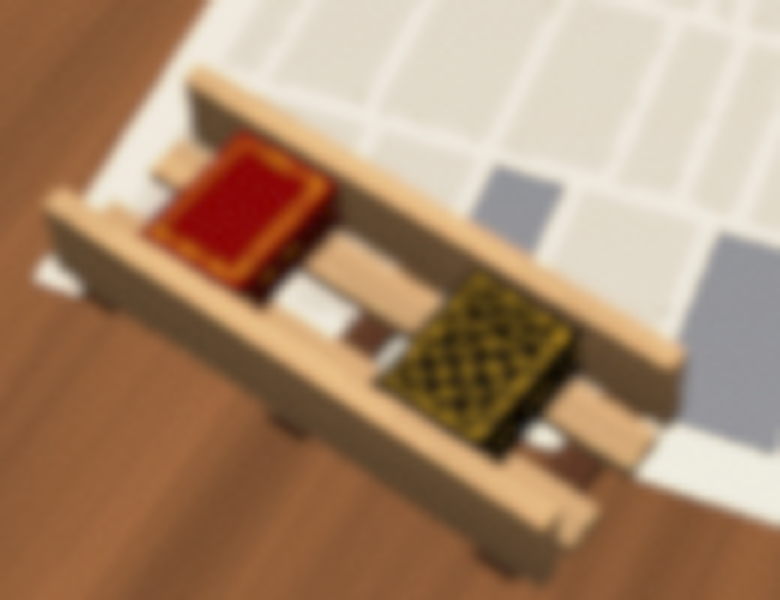

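View pics/s0j.png

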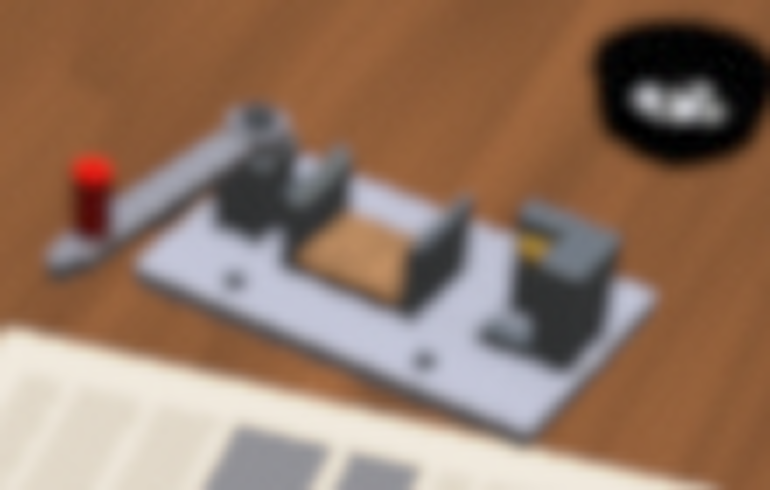

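```bash
python3 -m handwheel '[{"x":0,"y":0,"z":0,"turn":0,"gripper":100}]' >/dev/null
python3 - <<'E'
from h import *
from go import go
go((.452,.254,.2),-.15)
M=R.from_quat(read_state()["ee_rot"]).as_matrix();print(M.round(4)[:,1], M[2].round(4))
def un(p,u0,v0,s): p=np.array(p,float); return (p+.5)/s-.5+[u0,v0]
b=px2z("side",un([(470,268),(582,325),(490,452),(376,383)],235,240,6),.040)[:,:2];print("box",b.mean(0),b)
print("dims",[np.linalg.norm(b[i]-b[i-1]) for i in range(4)], "yaws",np.arctan2(*(b[0]-b[1])[::-1]),np.arctan2(*(b[3]-b[2])[::-1]))
p=px2z("side",un([(135,265),(530,437),(658,293)],310,130,7),.012)[:,:2]
print("plate c",(p[0]+p[2])/2,p,[np.linalg.norm(p[1]-p[0]),np.linalg.norm(p[2]-p[1])],"yaw",np.arctan2(*(p[0]-p[1])[::-1]))
th=-.143;print("jig origin",(p[0]+p[2])/2+.010*np.array([np.cos(th),np.sin(th)]))
print("knob",px2z("side",un([(93,170)],310,130,7),.095),"pivot",px2z("side",un([(258,117)],310,130,7),.066))
E
```

```text
clock 3.07 tcp [0.4449 0.2289 0.2223] yaw -0.055 tilt 0.0256 F [-0.6  0.2 -0.2] w 0.0856
shift tool xyz [-0.025   0.0227  0.0061] turn 0.0948
[-0.0161  0.0199 -0.9997] [-0.019  -0.9997 -0.0172]
box [0.44884789 0.25371141] [[0.4689814  0.22333247]
 [0.42360524 0.22661259]
 [0.42823887 0.28529324]
 [0.47456607 0.27960733]]
dims [np.float64(0.05655129037558127), np.float64(0.0454945666263944), np.float64(0.05886330618806154), np.float64(0.04667483001084819)] yaws -0.07216191555369623 -0.1221230164241386
plate c [ 0.53771975 -0.23444108] [[ 0.63910905 -0.1927085 ]
 [ 0.45039566 -0.16340788]
 [ 0.43633046 -0.27617365]] [np.float64(0.1909745333260577), np.float64(0.1136395626609731)] yaw -0.15403530017164094
jig origin [ 0.54761768 -0.23586621]
knob [[ 0.632902   -0.14065748  0.095     ]] pivot [[ 0.60801499 -0.24421976  0.066     ]]
```

```bash
python3 -m handwheel '[{"x":-0.006,"y":0,"z":0.0015,"turn":0.024,"gripper":100},{"x":-0.006,"y":0,"z":0.0015,"turn":0.024,"gripper":100},{"x":-0.006,"y":0,"z":0.0015,"turn":0.024,"gripper":100},{"x":-0.006,"y":0,"z":0.0015,"turn":0.024,"gripper":100},{"x":0,"y":0,"z":0,"turn":0,"gripper":100}]' >/dev/null
python3 - <<'E'
from h import *
from go import go
go((.4515,.254,.2),-.148)
M=R.from_quat(read_state()["ee_rot"]).as_matrix();print(M.round(4)[:,1])
E
python3 -m handwheel '[{"x":0,"y":0.0,"z":-0.04,"turn":0,"gripper":100},{"x":0,"y":0,"z":-0.04,"turn":0,"gripper":100},{"x":0,"y":0.0,"z":0,"turn":0,"gripper":100}]' >/dev/null
python3 - <<'E'
from h import *
from go import go
go((.4515,.254,.2),-.148)
M=R.from_quat(read_state()["ee_rot"]).as_matrix();print(M.round(4)[:,1])
E
```

```text
clock 3.48 tcp [0.4531 0.2526 0.2222] yaw -0.176 tilt 0.0260 F [-0.2 -0.2 -0. ] w 0.0854
shift tool xyz [-0.0007  0.0223 -0.0014] turn -0.0281
[-0.0172  0.0195 -0.9997]
clock 3.73 tcp [0.3727 0.266  0.222 ] yaw -0.185 tilt 0.0266 F [0.4 0.9 0.3] w 0.0852
shift tool xyz [-0.0024  0.0203  0.0801] turn -0.0371
[-0.0193  0.0183 -0.9996]
```

```bash
python3 -m handwheel '[{"x":-0.001,"y":0.005,"z":0.03,"turn":-0.015,"gripper":100},{"x":-0.001,"y":0.01,"z":0.03,"turn":-0.015,"gripper":100},{"x":0,"y":0.02,"z":0.017,"turn":0,"gripper":100},{"x":0,"y":0.03,"z":0,"turn":0,"gripper":100},{"x":0,"y":0.03,"z":0,"turn":0,"gripper":100},{"x":0,"y":0.025,"z":0,"turn":0,"gripper":100},{"x":0,"y":0.01,"z":0,"turn":0,"gripper":100},{"x":0,"y":0,"z":0,"turn":0,"gripper":100}]' >/dev/null
python3 - <<'E'
from h import *
from go import go
go((.4515,.254,.014),-.148)
M=R.from_quat(read_state()["ee_rot"]).as_matrix();print(M.round(4)[:,1])
E
```

```text
clock 4.40 tcp [0.4482 0.2561 0.0874] yaw -0.164 tilt 0.0242 F [-0.9  0.3  0.3] w 0.0852
shift tool xyz [0.0028 0.0733 0.0049] turn -0.016
[-0.0138  0.0198 -0.9997]
```

```bash
python3 -m handwheel '[{"x":0.0005,"y":0.015,"z":0.001,"turn":-0.004,"gripper":100},{"x":0.0005,"y":0.015,"z":0.001,"turn":-0.004,"gripper":100},{"x":0.0005,"y":0.014,"z":0.001,"turn":-0.004,"gripper":100},{"x":0.0005,"y":0.014,"z":0.001,"turn":-0.004,"gripper":100},{"x":0.0005,"y":0.01,"z":0.001,"turn":0,"gripper":100},{"x":0,"y":0,"z":0,"turn":0,"gripper":100}]' >/dev/null
python3 - <<'E'
from h import *
from go import go
go((.4515,.254,.014),-.148)
im,_=snap("side","s2"); crop(im,220,200,380,350,4,"s2c")
im,_=snap("top","t2"); crop(im,195,185,265,290,5.7,"t2c")
E
```

```text
clock 4.90 tcp [0.4538 0.2539 0.0205] yaw -0.154 tilt 0.0231 F [-0.4  0.   0.3] w 0.0851
shift tool xyz [ 0.0003  0.0065 -0.0022] turn -0.0064
```

View pics/s2c.png

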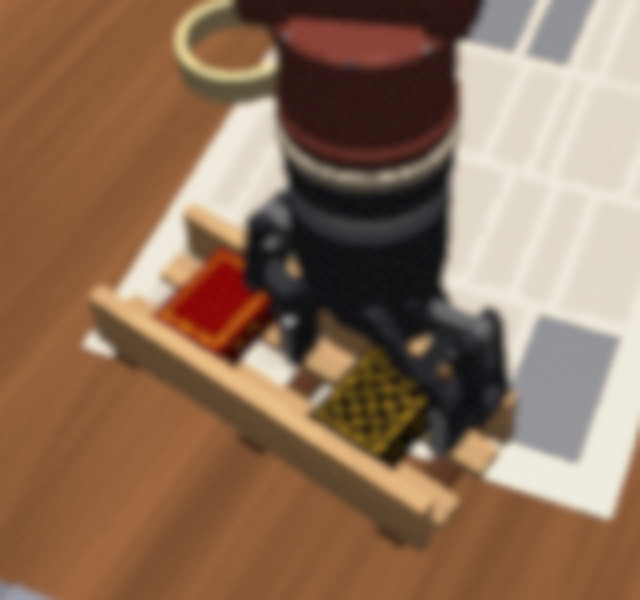

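View pics/t2c.png

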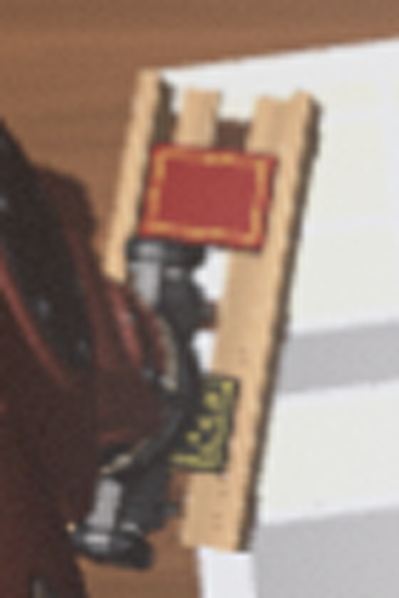

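```bash
python3 -m handwheel '[{"x":0.0002,"y":0.006,"z":-0.002,"turn":-0.005,"gripper":100},{"x":0,"y":0.001,"z":0,"turn":0,"gripper":100},{"x":0,"y":0,"z":0,"turn":0,"gripper":100}]' >/dev/null; python3 go.py .4515 .254 .014 -.148
python3 -m handwheel '[{"x":0,"y":0,"z":0,"turn":0,"gripper":40},{"x":0,"y":0,"z":0,"turn":0,"gripper":40},{"x":0,"y":0,"z":0,"turn":0,"gripper":40},{"x":0,"y":0,"z":0,"turn":0,"gripper":40},{"x":0,"y":0,"z":0,"turn":0,"gripper":40},{"x":0,"y":0,"z":0,"turn":0,"gripper":40}]' 35;python3 go.py .4515 .254 .014 -.148
```

```text
clock 5.25 tcp [0.4539 0.2553 0.0168] yaw -0.149 tilt 0.0233 F [-1.3  0.5 -0.5] w 0.0856
shift tool xyz [ 0.0017  0.0027 -0.0022] turn -0.001
clock: 5.75
tcp_pos: [0.4546, 0.2557, 0.0182]
ee_rot: [-0.457, 0.543, -0.529, 0.466]
ft_force: [-1.5, -0.7, -0.5]
width: 0.045
clock 5.75 tcp [0.4546 0.2557 0.0182] yaw -0.149 tilt 0.0237 F [-1.5 -0.7 -0.5] w 0.0450
shift tool xyz [ 0.0023  0.0042 -0.0028] turn -0.0009
```

```bash
python3 -m handwheel '[{"x":0,"y":0,"z":0,"turn":0,"gripper":0},{"x":0,"y":0,"z":0,"turn":0,"gripper":0},{"x":0,"y":0,"z":0,"turn":0,"gripper":0}]' 35;
python3 -m handwheel '[{"x":0,"y":-0.005,"z":0,"turn":0,"gripper":0},{"x":0,"y":-0.01,"z":0,"turn":0,"gripper":0},{"x":0,"y":-0.015,"z":0,"turn":0,"gripper":0},{"x":0,"y":-0.02,"z":0,"turn":0,"gripper":0},{"x":0,"y":-0.02,"z":0,"turn":0,"gripper":0},{"x":0,"y":-0.01,"z":0,"turn":0,"gripper":0},{"x":0,"y":0,"z":0,"turn":0,"gripper":0}]' 
python3 go.py .4515 .05 .08 -.148
python3 - <<'E'
from h import *
im,_=snap("side","s3"); crop(im,220,180,380,330,4,"s3c")
E
```

```text
clock: 6.0
tcp_pos: [0.4544, 0.2556, 0.0181]
ee_rot: [-0.457, 0.543, -0.529, 0.466]
ft_force: [-0.7, 0.1, -0.9]
width: 0.0453
clock: 6.58
tcp_pos: [0.4539, 0.2533, 0.1047]
ee_rot: [-0.457, 0.543, -0.529, 0.465]
ft_force: [1.3, 0.4, -0.1]
width: 0.0452
clock 6.58 tcp [0.4539 0.2533 0.1047] yaw -0.149 tilt 0.0233 F [ 1.3  0.4 -0.1] w 0.0452
shift tool xyz [0.2018 0.0201 0.028 ] turn -0.001
```

View pics/s3c.png

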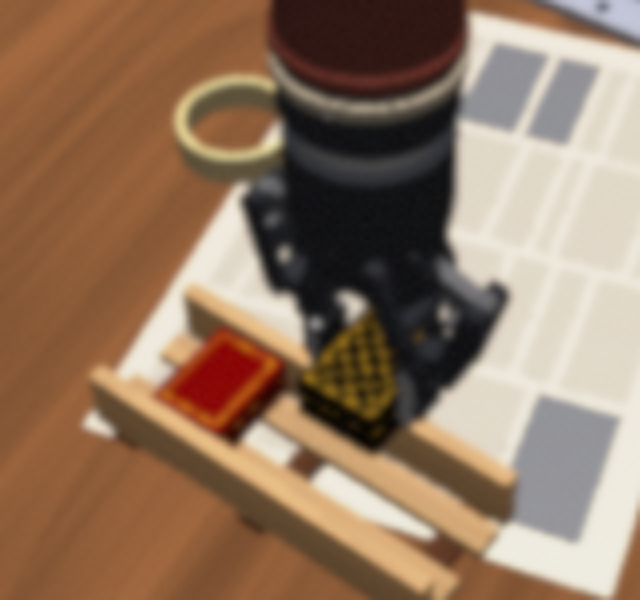

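```bash
python3 -m handwheel '[{"x":0.01,"y":0,"z":0,"turn":0,"gripper":0},{"x":0.02,"y":0,"z":0.003,"turn":0,"gripper":0},{"x":0.025,"y":0,"z":0.004,"turn":0,"gripper":0},{"x":0.025,"y":0,"z":0.004,"turn":0,"gripper":0},{"x":0.025,"y":0,"z":0.004,"turn":0,"gripper":0},{"x":0.025,"y":0,"z":0.004,"turn":0,"gripper":0},{"x":0.025,"y":0,"z":0.004,"turn":0,"gripper":0},{"x":0.015,"y":0.0,"z":0.003,"turn":0,"gripper":0},{"x":0.01,"y":0,"z":0,"turn":0,"gripper":0},{"x":0,"y":0,"z":0,"turn":0,"gripper":0}]'
python3 - <<'E'
from h import *
from go import go
go((.4515,.07,.006),-.148)
M=R.from_quat(read_state()["ee_rot"]).as_matrix();print(M.round(4)[:,1])
im,_=snap("top","t3"); crop(im,230,180,370,300,5,"t3c")
E
```

```text
clock: 7.47
tcp_pos: [0.4447, 0.0592, 0.093]
ee_rot: [-0.462, 0.545, -0.526, 0.463]
ft_force: [-0.9, -0.2, -0.6]
width: 0.0457
clock 7.47 tcp [0.4447 0.0592 0.093 ] yaw -0.146 tilt 0.0265 F [-0.9 -0.2 -0.6] w 0.0457
shift tool xyz [-0.0101  0.087   0.0068] turn 0.002
[-0.0164  0.0208 -0.9996]
```

View pics/t3c.png

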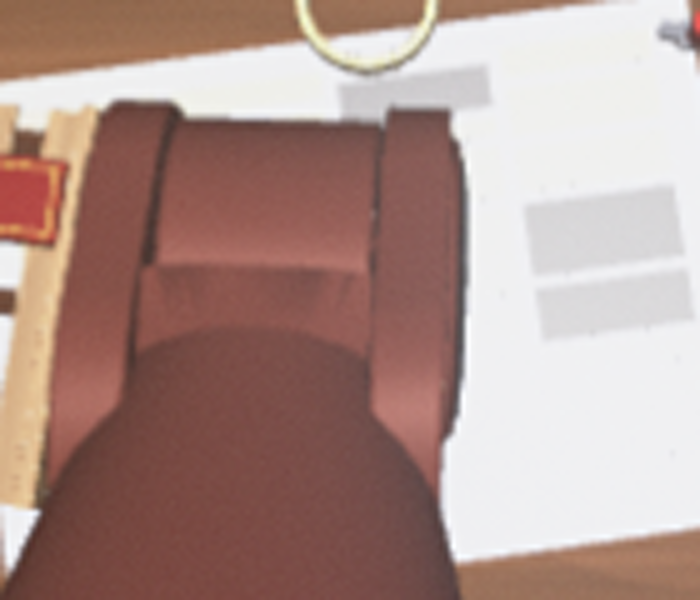

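```bash
python3 -m handwheel '[{"x":0,"y":0.01,"z":0,"turn":0,"gripper":0},{"x":0,"y":0.015,"z":0,"turn":0,"gripper":0},{"x":0,"y":0.015,"z":0,"turn":0,"gripper":0},{"x":0,"y":0.015,"z":0,"turn":0,"gripper":0},{"x":0,"y":0.01,"z":0,"turn":0,"gripper":0},{"x":0,"y":0.005,"z":0,"turn":0,"gripper":0},{"x":0,"y":0.003,"z":0,"turn":0,"gripper":0},{"x":0,"y":0,"z":0,"turn":0,"gripper":0}]' 
python3 go.py .4515 .07 .005 -.148
```

```text
clock: 8.18
tcp_pos: [0.4409, 0.0648, 0.0151]
ee_rot: [-0.463, 0.545, -0.524, 0.463]
ft_force: [0.3, -0.9, -0.8]
width: 0.0453
clock 8.18 tcp [0.4409 0.0648 0.0151] yaw -0.143 tilt 0.0299 F [ 0.3 -0.9 -0.8] w 0.0453
shift tool xyz [-0.0065  0.01    0.0099] turn 0.0046
```

```bash
python3 -m handwheel '[{"x":0,"y":0.004,"z":0,"turn":0,"gripper":0},{"x":0,"y":0.004,"z":0,"turn":0,"gripper":0},{"x":0,"y":0,"z":0,"turn":0,"gripper":0}]' 
for i in 1 2 3; do python3 -m handwheel '[{"x":0,"y":0.002,"z":0,"turn":0,"gripper":0},{"x":0,"y":0,"z":0,"turn":0,"gripper":0}]' | grep -E "tcp|force"; done
```

```text
clock: 8.43
tcp_pos: [0.4415, 0.0654, 0.0073]
ee_rot: [-0.462, 0.545, -0.524, 0.464]
ft_force: [-0.1, -0.3, -0.3]
width: 0.0453
tcp_pos: [0.4419, 0.0655, 0.0055]
ft_force: [-0.5, -0.8, -1.2]
tcp_pos: [0.4424, 0.0655, 0.0042]
ft_force: [-0.2, -0.1, -0.6]
tcp_pos: [0.4427, 0.0654, 0.0038]
ft_force: [-0.7, -0.4, -0.4]
```

```bash
for i in 1 2 3; do python3 -m handwheel '[{"x":0,"y":0.003,"z":0,"turn":0,"gripper":0},{"x":0,"y":0.001,"z":0,"turn":0,"gripper":0}]' | grep -E "tcp|force|rot"; done
python3 - <<'E'
from h import *
im,_=snap("side","s4"); crop(im,240,130,420,280,4,"s4c")
E
```

```text
tcp_pos: [0.4431, 0.0655, 0.0022]
ee_rot: [-0.461, 0.543, -0.525, 0.465]
ft_force: [-6.1, -0.1, 11.7]
tcp_pos: [0.4431, 0.0656, 0.0009]
ee_rot: [-0.461, 0.543, -0.526, 0.465]
ft_force: [-3.5, -0.5, 3.3]
tcp_pos: [0.4432, 0.0657, -0.0003]
ee_rot: [-0.46, 0.543, -0.526, 0.466]
ft_force: [-2.3, 0.3, 1.9]
```

View pics/s4c.png

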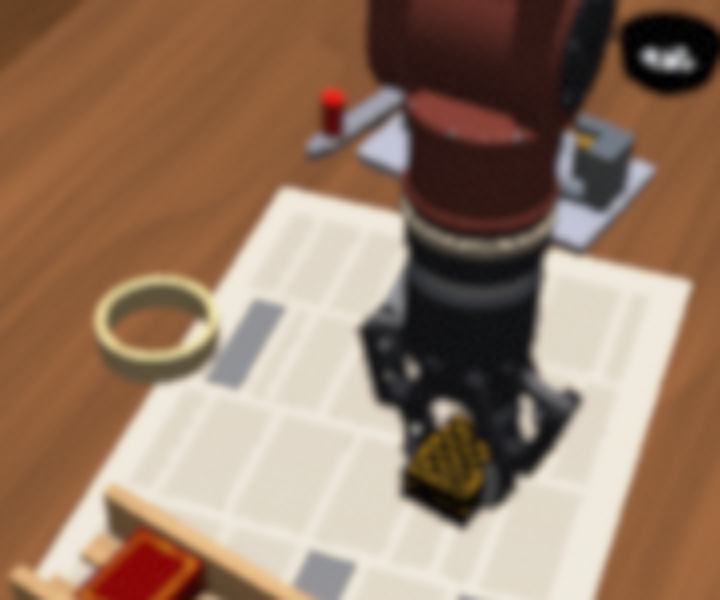

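```bash
python3 -m handwheel '[{"x":0,"y":0,"z":0,"turn":0,"gripper":60},{"x":0,"y":0,"z":0,"turn":0,"gripper":60},{"x":0,"y":0,"z":0,"turn":0,"gripper":100},{"x":0,"y":0,"z":0,"turn":0,"gripper":100},{"x":0,"y":-0.01,"z":0,"turn":0,"gripper":100},{"x":0,"y":-0.02,"z":0,"turn":0,"gripper":100},{"x":0,"y":-0.02,"z":0,"turn":0,"gripper":100},{"x":0,"y":-0.02,"z":0,"turn":0,"gripper":100},{"x":0,"y":-0.02,"z":0,"turn":0,"gripper":100},{"x":0,"y":-0.01,"z":0,"turn":0,"gripper":100},{"x":0,"y":0,"z":0,"turn":0,"gripper":100}]'
python3 - <<'E'
from h import *
from go import go
go((.443,.0655,.1),1.425)
M=R.from_quat(read_state()["ee_rot"]).as_matrix();print(M.round(4)[:,1])
im,_=snap("side","s5"); crop(im,240,130,420,280,4,"s5c")
E
```

```text
clock: 10.4
tcp_pos: [0.4432, 0.0632, 0.1024]
ee_rot: [-0.461, 0.543, -0.526, 0.465]
ft_force: [0.3, -0.6, -0.1]
width: 0.0856
clock 10.40 tcp [0.4432 0.0632 0.1024] yaw -0.143 tilt 0.0259 F [ 0.3 -0.6 -0.1] w 0.0856
shift tool xyz [-0.0022  0.0024 -0.0005] turn -1.5684
[-0.0125  0.0226 -0.9997]
```

View pics/s5c.png

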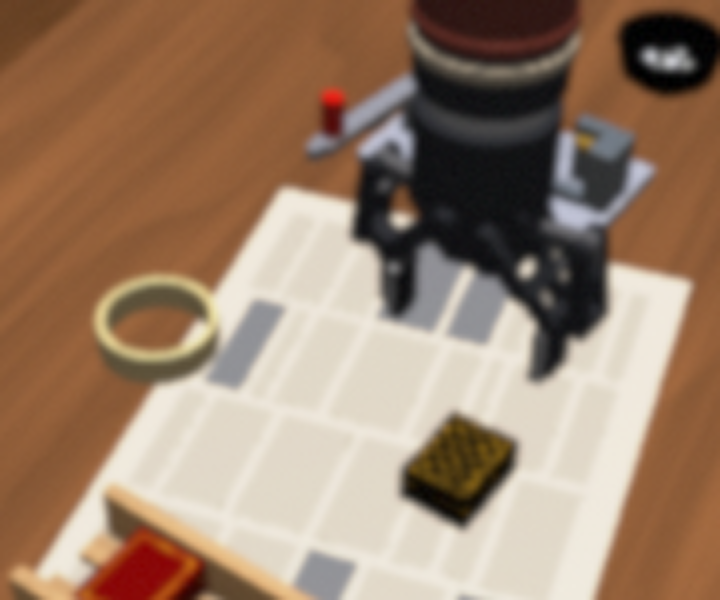

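```bash
python3 -m handwheel '[{"x":0,"y":0,"z":0,"turn":-0.08,"gripper":100},{"x":0,"y":0,"z":0,"turn":-0.12,"gripper":100},{"x":0,"y":0,"z":0,"turn":-0.12,"gripper":100},{"x":0,"y":0,"z":0,"turn":-0.12,"gripper":100},{"x":0,"y":0,"z":0,"turn":-0.12,"gripper":100},{"x":0,"y":0,"z":0,"turn":-0.12,"gripper":100},{"x":0,"y":0,"z":0,"turn":-0.12,"gripper":100},{"x":0,"y":0,"z":0,"turn":-0.12,"gripper":100},{"x":0,"y":0,"z":0,"turn":-0.12,"gripper":100},{"x":0,"y":0,"z":0,"turn":-0.12,"gripper":100},{"x":0,"y":0,"z":0,"turn":-0.12,"gripper":100},{"x":0,"y":0,"z":0,"turn":-0.08,"gripper":100}]' >/dev/null
python3 -m handwheel '[{"x":0,"y":0,"z":0,"turn":-0.08,"gripper":100},{"x":0,"y":0,"z":0,"turn":0,"gripper":100},{"x":0,"y":0,"z":0,"turn":0,"gripper":100}]' >/dev/null
python3 - <<'E'
from h import *
from go import go
def un(p,u0,v0,s): p=np.array(p,float); return (p+.5)/s-.5+[u0,v0]
b=px2z("side",un([(455,413),(517,438),(464,500),(405,468)],240,130,4),.026)[:,:2];print("box",b.mean(0),b)
print("dims",[np.linalg.norm(b[i]-b[i-1]) for i in range(4)], "yaws",np.arctan2(*(b[0]-b[1])[::-1]),np.arctan2(*(b[3]-b[2])[::-1]))
go((*b.mean(0),.1),1.425)
M=R.from_quat(read_state()["ee_rot"]).as_matrix();print(M.round(4)[:,1])
im,_=snap("side","s6"); crop(im,320,220,390,270,10,"s6c")
E
```

```text
box [0.44298692 0.06313126] [[0.45956848 0.0337376 ]
 [0.41837095 0.03555923]
 [0.42672285 0.09491024]
 [0.46728542 0.08831795]]
dims [np.float64(0.055123191870382726), np.float64(0.04123778579305626), np.float64(0.05993576766703174), np.float64(0.041094768524956214)] yaws -0.04418829488165382 -0.16111277272207367
clock 11.70 tcp [0.4336 0.0635 0.0845] yaw 1.357 tilt 0.0423 F [-0.8 -0.1 -0.4] w 0.0852
shift tool xyz [ 0.0087 -0.0158  0.0019] turn -0.0683
[-0.0352  0.0235 -0.9991]
```

View pics/s6c.png

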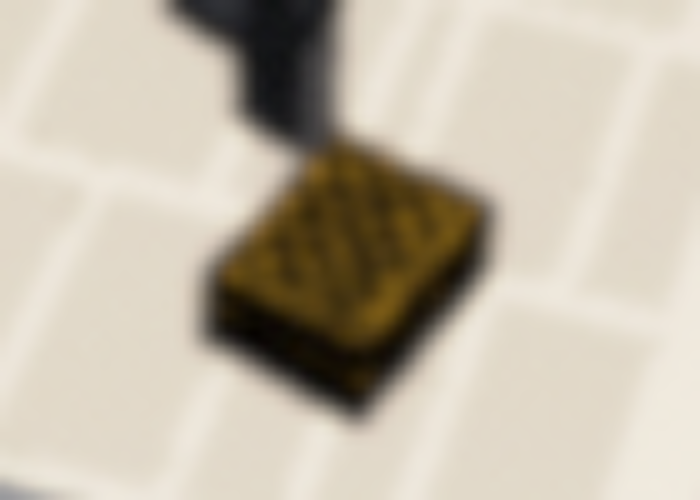

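```bash
cat > st.py <<'E'
from h import *
from go import go
import sys
a=[float(v) for v in sys.argv[1:]]
go(a[:3],a[3])
s=read_state();M=R.from_quat(s["ee_rot"]).as_matrix();print("axis",M.round(4)[:,1],"j",s["joints"].round(4))
E
python3 st.py .443 .0632 .1 1.425
python3 -m handwheel '[{"x":0,"y":0,"z":0,"turn":0.12,"gripper":100},{"x":0,"y":0,"z":0,"turn":0.12,"gripper":100},{"x":0,"y":0,"z":0,"turn":0.12,"gripper":100},{"x":0,"y":0,"z":0,"turn":0.12,"gripper":100}]' >/dev/null
python3 st.py .443 .0632 .1 1.425
python3 -m handwheel '[{"x":0,"y":0,"z":0,"turn":0,"gripper":100},{"x":0,"y":0,"z":0,"turn":0,"gripper":100}]' >/dev/null
python3 st.py .443 .0632 .1 1.425
python3 -m handwheel '[{"x":0,"y":0,"z":0,"turn":-0.05,"gripper":100},{"x":0,"y":0,"z":0,"turn":-0.05,"gripper":100},{"x":0,"y":0,"z":0,"turn":-0.05,"gripper":100},{"x":0,"y":0,"z":0,"turn":-0.05,"gripper":100}]' >/dev/null
python3 st.py .443 .0632 .1 1.425
```

```text
clock 11.75 tcp [0.4334 0.0635 0.0845] yaw 1.357 tilt 0.0426 F [ 0.1 -0.1 -0.6] w 0.0855
shift tool xyz [ 0.0088 -0.0158  0.002 ] turn -0.0684
axis [-0.0354  0.0235 -0.9991] j [-0.0384  0.3047 -0.5673  0.7351  0.0222  0.1751]
clock 12.08 tcp [0.4325 0.0635 0.0828] yaw 0.858 tilt 0.0445 F [-0.3 -0.7 -0.5] w 0.0856
shift tool xyz [ 0.0074 -0.0175  0.0065] turn -0.5673
axis [-0.0377  0.0236 -0.999 ] j [-0.0384  0.3072 -0.5693  0.7329  0.0222  0.6744]
clock 12.25 tcp [0.4322 0.0636 0.0823] yaw 0.851 tilt 0.0451 F [-0.5 -0.2  0.7] w 0.0853
shift tool xyz [ 0.0075 -0.0181  0.0067] turn -0.5738
axis [-0.0384  0.0237 -0.999 ] j [-0.0384  0.3081 -0.5699  0.7321  0.0222  0.6809]
clock 12.58 tcp [0.4319 0.0636 0.0817] yaw 1.070 tilt 0.0457 F [-0.4 -0.  -0.1] w 0.0852
shift tool xyz [ 0.009  -0.0188  0.005 ] turn -0.3555
axis [-0.0391  0.0237 -0.999 ] j [-0.0384  0.309  -0.5707  0.7311  0.0222  0.4624]
```

```bash
python3 -m handwheel '[{"x":0,"y":-0.01,"z":0,"turn":-0.12,"gripper":100},{"x":0,"y":-0.01,"z":0,"turn":-0.12,"gripper":100},{"x":0,"y":-0.005,"z":0,"turn":-0.11,"gripper":100}]' >/dev/null
python3 st.py .443 .0632 .1 1.425
python3 -m handwheel '[{"x":0.04,"y":0,"z":0,"turn":0,"gripper":100},{"x":0.04,"y":0,"z":0,"turn":0,"gripper":100},{"x":0.04,"y":0,"z":0,"turn":0,"gripper":100}]' >/dev/null
python3 st.py .443 .0632 .1 1.425
python3 -m handwheel '[{"x":0,"y":-0.03,"z":0,"turn":0,"gripper":100},{"x":0,"y":-0.03,"z":0,"turn":0,"gripper":100}]' >/dev/null
python3 st.py .443 .0632 .1 1.425
```

```text
clock 12.83 tcp [0.4315 0.063  0.1059] yaw 1.441 tilt 0.0487 F [ 0.3 -0.1 -0.4] w 0.0851
shift tool xyz [0.0116 0.0054 0.0016] turn 0.0164
axis [-0.0425  0.0238 -0.9988] j [-0.0396  0.2778 -0.5367  0.7997  0.0221  0.0888]
clock 13.08 tcp [0.5449 0.0497 0.1007] yaw 1.462 tilt 0.0552 F [0.8 0.8 0.1] w 0.0854
shift tool xyz [-0.1026  0.0061  0.0023] turn 0.0368
axis [-0.0496  0.0243 -0.9985] j [-0.0555  0.4758 -0.2393  0.9065  0.0215  0.0525]
clock 13.25 tcp [0.5501 0.0472 0.1509] yaw 1.467 tilt 0.0686 F [ 1.6 -0.6  1.5] w 0.0854
shift tool xyz [-0.1046  0.058   0.0039] turn 0.0419
axis [-0.0638  0.025  -0.9977] j [-0.0594  0.4488 -0.1388  1.0485  0.0212  0.0432]
```

```bash
python3 -m handwheel '[{"x":0,"y":0,"z":0,"turn":0,"gripper":100},{"x":0,"y":0,"z":0,"turn":0,"gripper":100}]' >/dev/null
python3 st.py .443 .0632 .1 1.425
python3 -m handwheel '[{"x":-0.04,"y":0.0,"z":0,"turn":0,"gripper":100},{"x":-0.04,"y":0.0,"z":0,"turn":0,"gripper":100}]' >/dev/null
python3 st.py .443 .0632 .1 1.425
python3 -m handwheel '[{"x":0,"y":0,"z":0,"turn":0,"gripper":100}]' >/dev/null
python3 st.py .443 .0632 .1 1.425
python3 -m handwheel '[{"x":0,"y":0.03,"z":0,"turn":0,"gripper":100},{"x":0,"y":0.03,"z":0,"turn":0,"gripper":100}]' >/dev/null
python3 st.py .443 .0632 .1 1.425
python3 -m handwheel '[{"x":0,"y":0,"z":0,"turn":0,"gripper":100}]' >/dev/null
python3 st.py .443 .0632 .1 1.425
```

```text
clock 13.42 tcp [0.5537 0.0467 0.1538] yaw 1.472 tilt 0.0641 F [-0.9  0.4 -1.4] w 0.0855
shift tool xyz [-0.1083  0.0606  0.0045] turn 0.0474
axis [-0.0591  0.0247 -0.9979] j [-0.0599  0.4491 -0.1299  1.0524  0.0211  0.0374]
clock 13.58 tcp [0.479  0.0535 0.1563] yaw 1.475 tilt 0.0603 F [-0.5 -0.   0.6] w 0.0861
shift tool xyz [-0.0334  0.0584  0.0052] turn 0.0503
axis [-0.0551  0.0244 -0.9982] j [-0.0552  0.3118 -0.334   0.9814  0.0214  0.0391]
clock 13.67 tcp [0.4709 0.0544 0.1548] yaw 1.478 tilt 0.0680 F [0.3 0.2 0.3] w 0.0850
shift tool xyz [-0.025   0.0567  0.0051] turn 0.0528
axis [-0.0632  0.025  -0.9977] j [-0.0543  0.3056 -0.3479  0.9818  0.0216  0.0374]
clock 13.83 tcp [0.4682 0.0561 0.0978] yaw 1.482 tilt 0.0596 F [-0.  -0.4 -0.7] w 0.0857
shift tool xyz [-0.0258 -0.0006  0.0049] turn 0.0574
axis [-0.0543  0.0245 -0.9982] j [-0.051   0.3567 -0.4443  0.8254  0.0217  0.0363]
clock 13.92 tcp [0.4645 0.0564 0.0941] yaw 1.484 tilt 0.0653 F [-1.4  0.6 -0.2] w 0.0853
shift tool xyz [-0.0223 -0.0044  0.005 ] turn 0.0592
axis [-0.0604  0.0248 -0.9979] j [-0.0507  0.3598 -0.4518  0.8208  0.0217  0.0346]
```

```bash
python3 -m handwheel '[{"x":-0.005,"y":0.005,"z":0.001,"turn":0.014,"gripper":100},{"x":-0.005,"y":0.008,"z":0.001,"turn":0.014,"gripper":100},{"x":-0.004,"y":0.008,"z":0.001,"turn":0.014,"gripper":100},{"x":-0.002,"y":0.006,"z":0.001,"turn":0.014,"gripper":100},{"x":0,"y":0.003,"z":0,"turn":0,"gripper":100},{"x":0,"y":0,"z":0,"turn":0,"gripper":100}]' >/dev/null
python3 st.py .442 .064 .0 1.428
python3 - <<'E'
from h import *
im,_=snap("side","s7"); crop(im,270,150,400,270,5,"s7c")
E
```

```text
clock 14.42 tcp [0.446  0.0633 0.0649] yaw 1.429 tilt 0.0654 F [ 0.3 -0.4  0.1] w 0.0851
shift tool xyz [ 0.0001  0.065  -0.0009] turn 0.0008
axis [-0.0605  0.0248 -0.9979] j [-0.0379  0.3709 -0.5322  0.7291  0.0225  0.1029]
```

View pics/s7c.png

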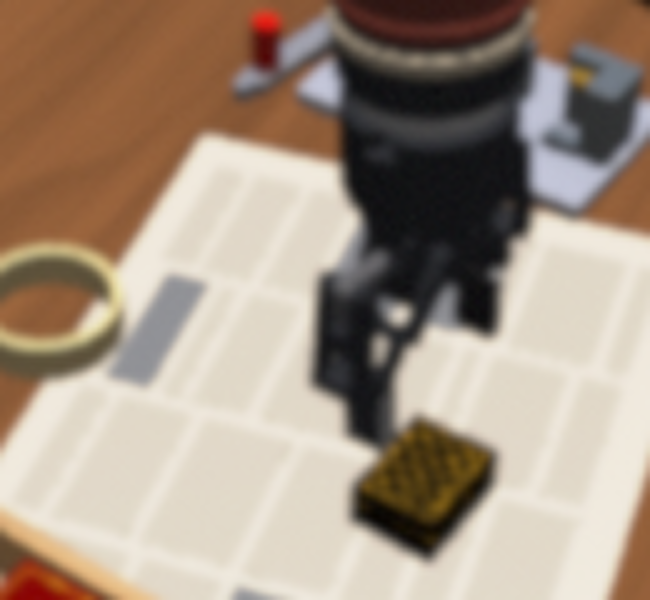

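```bash
python3 -m handwheel '[{"x":0,"y":0.005,"z":0,"turn":0,"gripper":100},{"x":0,"y":0.01,"z":0,"turn":0,"gripper":100},{"x":0,"y":0.012,"z":0,"turn":0,"gripper":100},{"x":0,"y":0.012,"z":0,"turn":0,"gripper":100},{"x":0,"y":0.01,"z":0,"turn":0,"gripper":100},{"x":0,"y":0.006,"z":0,"turn":0,"gripper":100},{"x":0,"y":0.004,"z":0,"turn":0,"gripper":100},{"x":0,"y":0.002,"z":0,"turn":0,"gripper":100},{"x":0,"y":0,"z":0,"turn":0,"gripper":100}]' >/dev/null
python3 st.py .442 .064 .0 1.428
python3 - <<'E'
from h import *
im,_=snap("side","s8"); crop(im,270,150,400,270,5,"s8c")
E
```

```text
clock 15.22 tcp [0.4477 0.0643 0.0029] yaw 1.430 tilt 0.0578 F [-0.9 -0.4 -0.8] w 0.0853
shift tool xyz [-0.0055  0.0032 -0.0012] turn 0.0021
axis [-0.0523  0.0244 -0.9983] j [-0.0356  0.4657 -0.5973  0.561   0.0225  0.104 ]
```

View pics/s8c.png

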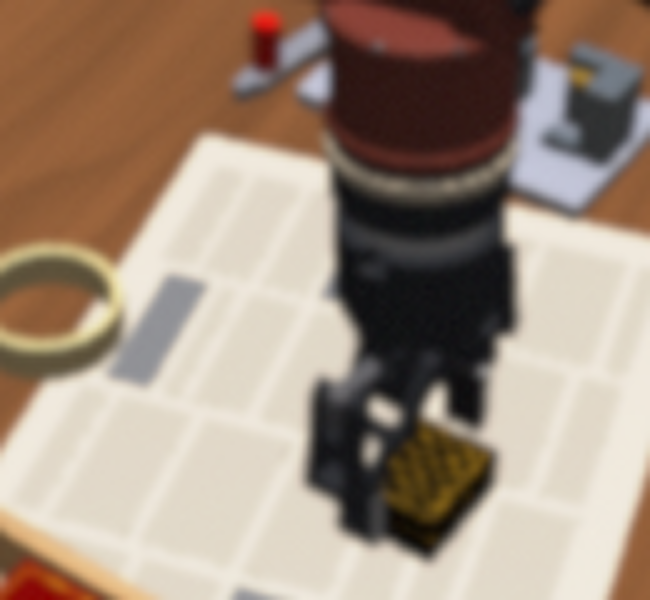

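```bash
python3 -m handwheel '[{"x":-0.003,"y":0.001,"z":-0.001,"turn":0.002,"gripper":100},{"x":-0.002,"y":0.001,"z":0,"turn":0,"gripper":100},{"x":-0.001,"y":0.001,"z":0,"turn":0,"gripper":100},{"x":0,"y":0,"z":0,"turn":0,"gripper":100}]' >/dev/null
python3 st.py .442 .064 .0 1.428
python3 -m handwheel '[{"x":0,"y":0,"z":0,"turn":0,"gripper":60},{"x":0,"y":0,"z":0,"turn":0,"gripper":60},{"x":0,"y":0,"z":0,"turn":0,"gripper":40},{"x":0,"y":0,"z":0,"turn":0,"gripper":0},{"x":0,"y":0,"z":0,"turn":0,"gripper":0}]' 35
python3 st.py .442 .064 .0 1.428
```

```text
clock 15.60 tcp [0.4421 0.0641 0.0014] yaw 1.428 tilt 0.0555 F [ 0.6  0.3 -1. ] w 0.0852
shift tool xyz [ 0.      0.0014 -0.0002] turn -0.0001
axis [-0.0499  0.0243 -0.9985] j [-0.0364  0.4591 -0.6163  0.5462  0.0225  0.1055]
clock: 16.02
tcp_pos: [0.4425, 0.0641, 0.0022]
ee_rot: [-0.698, 0.068, -0.032, 0.712]
ft_force: [1.4, -0.8, -0.2]
width: 0.0594
clock 16.02 tcp [0.4425 0.0641 0.0022] yaw 1.428 tilt 0.0544 F [ 1.4 -0.8 -0.2] w 0.0594
shift tool xyz [-0.0003  0.0022 -0.0002] turn 0.0
axis [-0.0487  0.0242 -0.9985] j [-0.0363  0.4575 -0.6159  0.5469  0.0224  0.1055]
```

```bash
python3 -m handwheel '[{"x":0,"y":-0.004,"z":0,"turn":0,"gripper":0},{"x":0,"y":-0.008,"z":0,"turn":0,"gripper":0},{"x":0,"y":-0.014,"z":0,"turn":0,"gripper":0},{"x":0,"y":-0.018,"z":0,"turn":0,"gripper":0},{"x":0,"y":-0.018,"z":0,"turn":0,"gripper":0},{"x":0,"y":-0.018,"z":0,"turn":0,"gripper":0},{"x":0,"y":-0.014,"z":0,"turn":0,"gripper":0},{"x":0,"y":-0.01,"z":0,"turn":0,"gripper":0},{"x":0,"y":-0.005,"z":0,"turn":0,"gripper":0},{"x":0,"y":0,"z":0,"turn":0,"gripper":0}]' 35
python3 st.py .5485 -.2355 .11 1.426
```

```text
clock: 16.85
tcp_pos: [0.4475, 0.0613, 0.1206]
ee_rot: [-0.698, 0.068, -0.032, 0.712]
ft_force: [-0.6, -0.5, -1.1]
width: 0.0594
clock 16.85 tcp [0.4475 0.0613 0.1206] yaw 1.428 tilt 0.0545 F [-0.6 -0.5 -1.1] w 0.0594
shift tool xyz [ 0.1424 -0.0015 -0.2796] turn 0.0021
axis [-0.0489  0.0242 -0.9985] j [-0.042   0.2912 -0.4709  0.8586  0.0221  0.0997]
```

```bash
python3 -m handwheel '[{"x":0.004,"y":0,"z":-0.008,"turn":0,"gripper":0},{"x":0.009,"y":0,"z":-0.017,"turn":0,"gripper":0},{"x":0.014,"y":0,"z":-0.028,"turn":0,"gripper":0},{"x":0.017,"y":0,"z":-0.033,"turn":0,"gripper":0},{"x":0.017,"y":0,"z":-0.033,"turn":0,"gripper":0},{"x":0.017,"y":0,"z":-0.033,"turn":0,"gripper":0},{"x":0.017,"y":0,"z":-0.033,"turn":0,"gripper":0},{"x":0.017,"y":0,"z":-0.033,"turn":0,"gripper":0},{"x":0.013,"y":0,"z":-0.025,"turn":0,"gripper":0},{"x":0.009,"y":0,"z":-0.015,"turn":0,"gripper":0},{"x":0.005,"y":0,"z":-0.006,"turn":0,"gripper":0},{"x":0,"y":0,"z":0,"turn":0,"gripper":0}]' 35
python3 st.py .5485 -.2355 .11 1.426
python3 - <<'E'
from h import *
im,_=snap("side","s9"); crop(im,300,70,440,190,5,"s9c")
im,_=snap("top","t9"); crop(im,340,170,440,270,6,"t9c")
E
```

```text
clock: 17.85
tcp_pos: [0.546, -0.2378, 0.098]
ee_rot: [-0.697, 0.071, -0.028, 0.713]
ft_force: [0.3, 0.4, -1.9]
width: 0.0593
clock 17.85 tcp [ 0.546  -0.2378  0.098 ] yaw 1.431 tilt 0.0655 F [ 0.3  0.4 -1.9] w 0.0593
shift tool xyz [ 0.0014 -0.012   0.0029] turn 0.0051
axis [-0.0593  0.0277 -0.9979] j [-0.5301  0.5744 -0.0748  0.9869 -0.0061 -0.3908]
```

View pics/s9c.png

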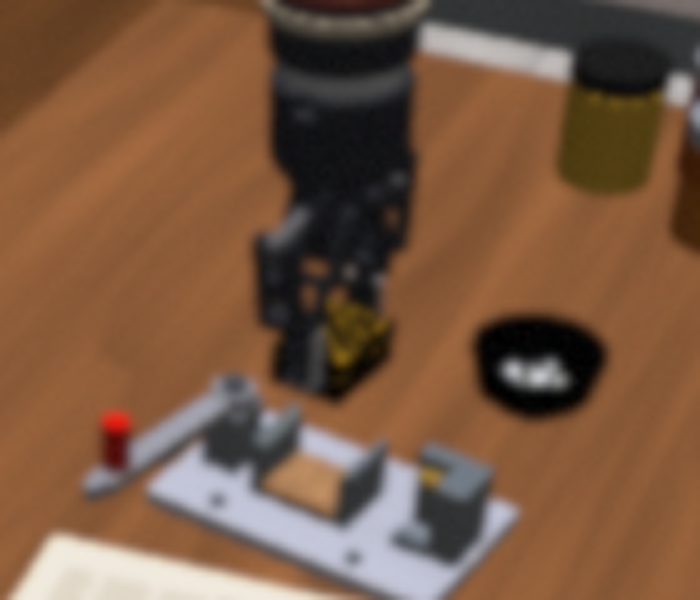

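View pics/t9c.png

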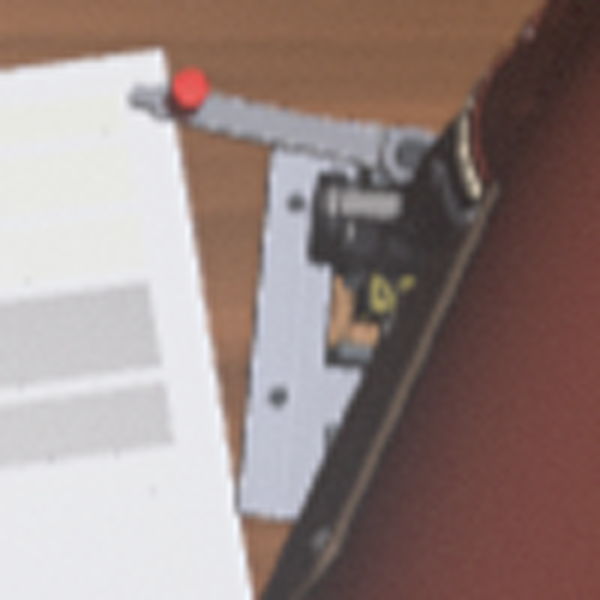

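```bash
python3 st.py .5478 -.2352 .062 1.426
python3 -m handwheel '[{"x":0,"y":0.004,"z":0.001,"turn":0.001,"gripper":0},{"x":0.001,"y":0.008,"z":0.001,"turn":0.001,"gripper":0},{"x":0.001,"y":0.008,"z":0,"turn":0.001,"gripper":0},{"x":0.001,"y":0.008,"z":0,"turn":0.001,"gripper":0},{"x":0,"y":0.004,"z":0,"turn":0,"gripper":0},{"x":0,"y":0.002,"z":0,"turn":0,"gripper":0},{"x":0,"y":0,"z":0,"turn":0,"gripper":0}]' 35
python3 st.py .5478 -.2352 .062 1.426
python3 - <<'E'
from h import *
im,_=snap("side","s10"); crop(im,310,110,420,200,7,"s10c")
im,_=snap("top","t10"); crop(im,350,170,435,270,6,"t10c")
E
```

```text
clock 17.95 tcp [ 0.5453 -0.2356  0.0984] yaw 1.432 tilt 0.0666 F [-1.4  0.2 -1.5] w 0.0593
shift tool xyz [0.0048 0.0361 0.0001] turn 0.0065
axis [-0.0602  0.0285 -0.9978] j [-0.5278  0.5722 -0.0779  0.9871 -0.0057 -0.3899]
clock: 18.53
tcp_pos: [0.5446, -0.2259, 0.0605]
ee_rot: [-0.696, 0.071, -0.025, 0.714]
ft_force: [-0.0, -0.4, 0.1]
width: 0.0594
clock 18.53 tcp [ 0.5446 -0.2259  0.0605] yaw 1.435 tilt 0.0702 F [-0.  -0.4  0.1] w 0.0594
shift tool xyz [ 0.0043 -0.002  -0.0087] turn 0.0088
axis [-0.0631  0.0306 -0.9975] j [-0.5147  0.6057 -0.1296  0.9056 -0.0044 -0.3793]
```

View pics/s10c.png

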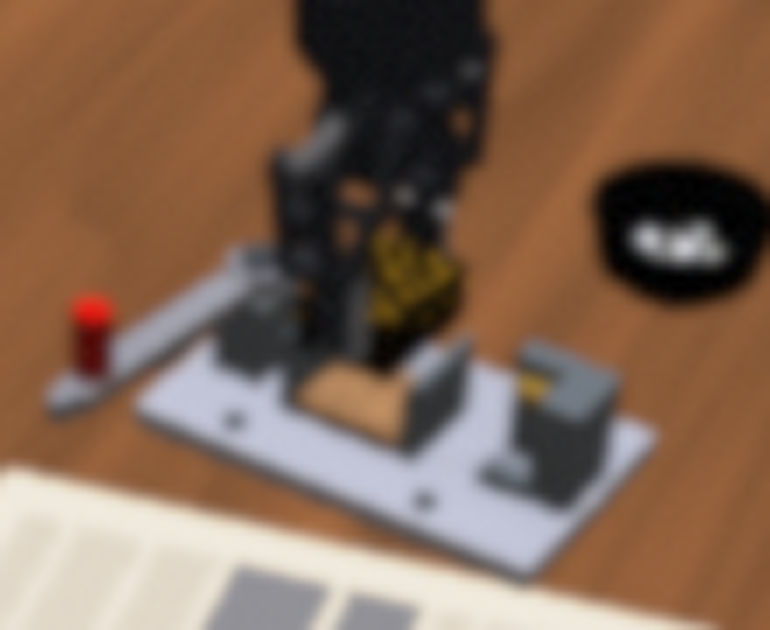

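View pics/t10c.png

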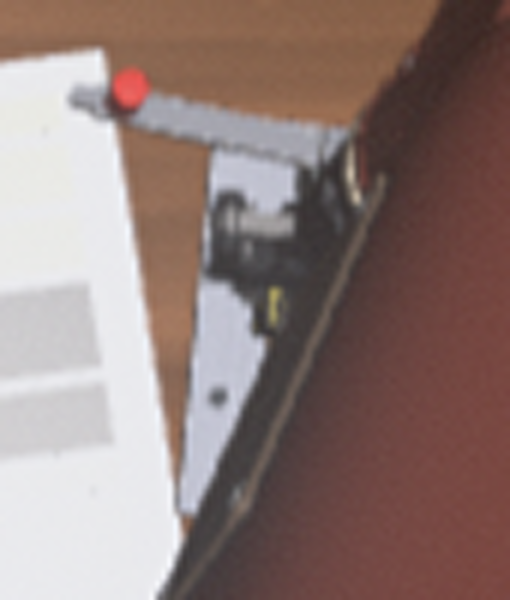

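```bash
python3 -m handwheel '[{"x":0.002,"y":0,"z":-0.003,"turn":0.003,"gripper":0},{"x":0.002,"y":0,"z":-0.003,"turn":0.003,"gripper":0},{"x":0.001,"y":0,"z":-0.002,"turn":0.003,"gripper":0},{"x":0,"y":0,"z":0,"turn":0,"gripper":0}]' 35 >/dev/null
python3 st.py .5478 -.2352 .022 1.426
python3 - <<'E'
from h import *
im,_=snap("side","s11"); s=read_state()
M=R.from_quat(s["ee_rot"]).as_matrix()
S=9;u0,v0=340,125
big=cv2.resize(im[v0:v0+60,u0:u0+80],None,fx=S,fy=S,interpolation=cv2.INTER_CUBIC)
raw=big.copy()
def pl(P,col):
    p=((proj("side",P)-[u0,v0]+.5)*S).astype(np.int32); cv2.polylines(big,[p],True,col,1)
# box predicted: at pick rotation Rp box upright, yaw -.143, centre bottom (.443,.0635,0) tcp (.4425,.0641,.0022)
import sys
qp=np.array([-0.698,0.068,-0.032,0.712]);Rp=R.from_quat(qp/np.linalg.norm(qp)).as_matrix()
c,sn=np.cos(-.143),np.sin(-.143);Bz=np.array([[c,-sn,0],[sn,c,0],[0,0,1]])
def box(z): return np.array([(x,y,z) for x,y in((-.023,-.03),(.023,-.03),(.023,.03),(-.023,.03))])
tr=lambda L:((L@Bz.T+[.443,.0635,0]-[.4425,.0641,.0022])@Rp)@M.T+s["tcp_pos"]
print("box corners bottom",tr(box(0)).round(4))
ctr=tr(np.array([[0,0,0.]]))[0];th=-.147;j=np.array([.5485,-.2355]);d=ctr[:2]-j
print("jig-frame box centre",d[0]*np.cos(th)+d[1]*np.sin(th),-d[0]*np.sin(th)+d[1]*np.cos(th))
pl(tr(box(0)),(0,255,0));pl(tr(box(.026)),(0,255,255))
cj=lambda L:np.array(L)@np.array([[np.cos(th),np.sin(th),0],[-np.sin(th),np.cos(th),0],[0,0,1]])+[*j,0]
for a in((.025,.033),(-.033,-.025)): pl(cj([(a[0],-.022,.05),(a[1],-.022,.05),(a[1],.022,.05),(a[0],.022,.05)]),(255,0,0))
pl(cj([(-.025,-.022,.02),(.025,-.022,.02),(.025,.022,.02),(-.025,.022,.02)]),(255,0,255))
cv2.imwrite("pics/s11o.png",big);cv2.imwrite("pics/s11r.png",raw)
E
```

```text
clock 18.97 tcp [ 0.5501 -0.2366  0.0618] yaw 1.424 tilt 0.0669 F [-0.1  0.4 -0.5] w 0.0591
shift tool xyz [0.     0.0399 0.0003] turn -0.0016
axis [-0.0603  0.0288 -0.9978] j [-0.5253  0.6171 -0.1037  0.9167 -0.0053 -0.3794]
box corners bottom [[ 0.5234 -0.2634  0.0597]
 [ 0.5689 -0.2701  0.0592]
 [ 0.5777 -0.2108  0.0594]
 [ 0.5322 -0.204   0.06  ]]
jig-frame box centre 0.0022405513690753015 -0.0012506006360471673
```

View pics/s11o.png

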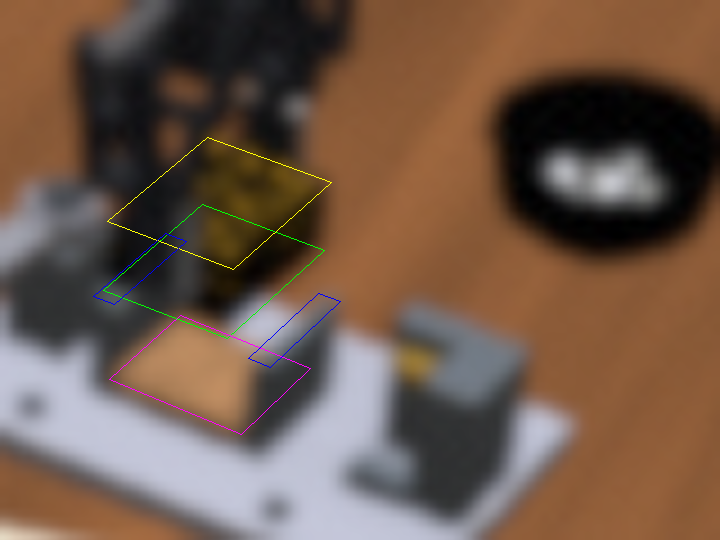

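View pics/s11r.png

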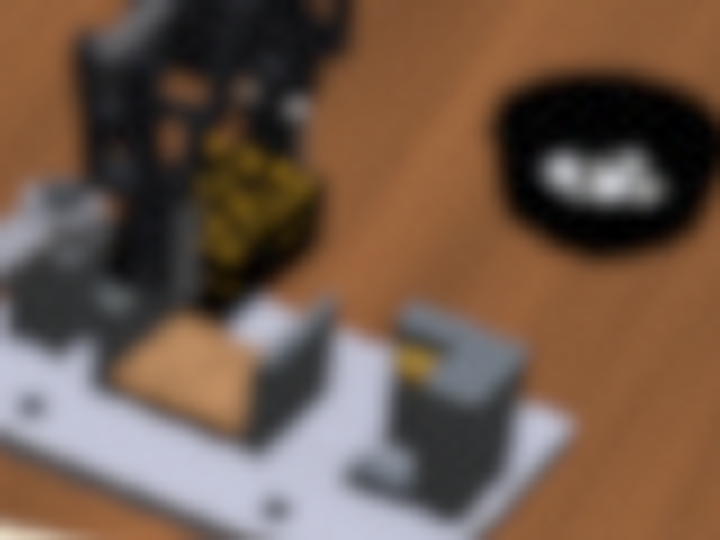

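```bash
python3 -m handwheel '[{"x":0,"y":0.004,"z":0,"turn":0,"gripper":0},{"x":0,"y":0.004,"z":0,"turn":0,"gripper":0},{"x":0,"y":0.002,"z":0,"turn":0,"gripper":0},{"x":0,"y":0,"z":0,"turn":0,"gripper":0}]' 35 >/dev/null
python3 st.py .5478 -.2352 .022 1.426
```

```text
clock 19.35 tcp [ 0.5494 -0.2364  0.0509] yaw 1.424 tilt 0.0666 F [-0.1 -1.3 -0.6] w 0.0591
shift tool xyz [0.0001 0.029  0.0004] turn -0.0018
axis [-0.06    0.0288 -0.9978] j [-0.5257  0.6273 -0.1174  0.8925 -0.0052 -0.3796]
```

```bash
python3 -m handwheel '[{"x":0,"y":0.003,"z":0,"turn":0,"gripper":0},{"x":0,"y":0.003,"z":0,"turn":0,"gripper":0},{"x":0,"y":0.002,"z":0,"turn":0,"gripper":0},{"x":0,"y":0,"z":0,"turn":0,"gripper":0}]' 35 |grep force
python3 st.py .5478 -.2352 .022 1.426
python3 -m handwheel '[{"x":0,"y":0.003,"z":0,"turn":0,"gripper":0},{"x":0,"y":0.003,"z":0,"turn":0,"gripper":0},{"x":0,"y":0.002,"z":0,"turn":0,"gripper":0},{"x":0,"y":0,"z":0,"turn":0,"gripper":0}]' 35 | grep force
python3 st.py .5478 -.2352 .022 1.426;  python3 - <<'E'
from h import *
im,_=snap("side","s12"); crop(im,340,125,420,185,9,"s12c")
E
```

```text
ft_force: [-0.5, 0.3, -0.6]
clock 19.68 tcp [ 0.5483 -0.2358  0.0422] yaw 1.424 tilt 0.0676 F [-0.5  0.3 -0.6] w 0.0592
shift tool xyz [0.0007 0.0202 0.0001] turn -0.0016
axis [-0.0609  0.029  -0.9977] j [-0.5256  0.6357 -0.1284  0.874  -0.0055 -0.3797]
ft_force: [-1.0, 0.3, -0.4]
clock 20.02 tcp [ 0.5479 -0.2354  0.0331] yaw 1.425 tilt 0.0676 F [-1.   0.3 -0.4] w 0.0592
shift tool xyz [ 0.0006  0.0111 -0.    ] turn -0.0014
axis [-0.0609  0.0292 -0.9977] j [-0.5255  0.6452 -0.1385  0.8545 -0.0053 -0.3797]
```

View pics/s12c.png

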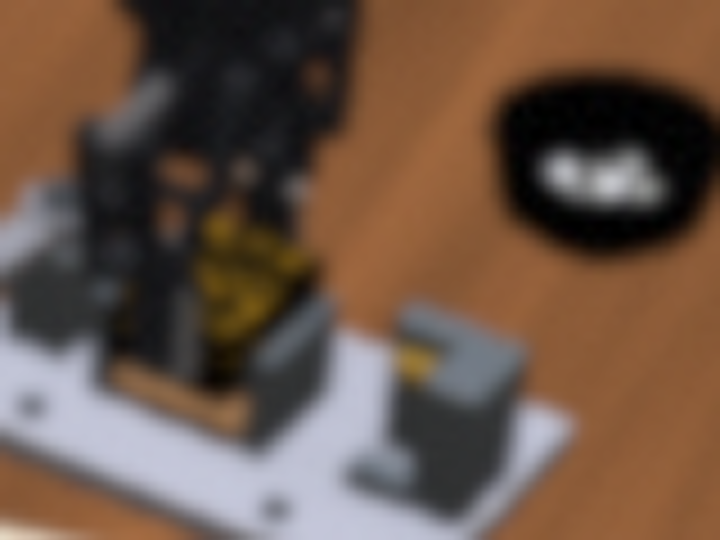

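```bash
python3 -m handwheel '[{"x":0,"y":0.003,"z":0,"turn":0,"gripper":0},{"x":0,"y":0.003,"z":0,"turn":0,"gripper":0},{"x":0,"y":0.0015,"z":0,"turn":0,"gripper":0},{"x":0,"y":0,"z":0,"turn":0,"gripper":0}]' 35 |grep force
python3 st.py .5478 -.2352 .022 1.426
for i in 1 2 3; do python3 -m handwheel '[{"x":0,"y":0.0015,"z":0,"turn":0,"gripper":0},{"x":0,"y":0.0005,"z":0,"turn":0,"gripper":0}]' |grep -E "tcp|force"; done
```

```text
ft_force: [0.6, 0.0, -1.0]
clock 20.40 tcp [ 0.5476 -0.2353  0.0251] yaw 1.425 tilt 0.0670 F [ 0.6  0.  -1. ] w 0.0596
shift tool xyz [0.0003 0.0031 0.    ] turn -0.0014
axis [-0.0604  0.0289 -0.9978] j [-0.5255  0.6537 -0.147   0.837  -0.0053 -0.3798]
tcp_pos: [0.5475, -0.2353, 0.023]
ft_force: [-0.6, 0.8, -0.7]
tcp_pos: [0.5477, -0.2354, 0.0219]
ft_force: [-3.6, 2.3, 10.7]
tcp_pos: [0.5478, -0.2354, 0.0222]
ft_force: [-0.2, 0.3, -1.7]
```

```bash
for i in 1 2; do python3 -m handwheel '[{"x":0,"y":0.002,"z":0,"turn":0,"gripper":0},{"x":0,"y":0.001,"z":0,"turn":0,"gripper":0}]' |grep -E "tcp|force"; done
python3 - <<'E'
from h import *
im,_=snap("side","s13"); crop(im,340,125,420,185,9,"s13c")
E
python3 st.py .5478 -.2352 .022 1.426
```

```text
tcp_pos: [0.548, -0.2355, 0.0219]
ft_force: [-3.0, 2.2, 6.0]
tcp_pos: [0.548, -0.2354, 0.0219]
ft_force: [-2.9, 1.7, 4.0]
clock 21.28 tcp [ 0.5481 -0.2355  0.0219] yaw 1.425 tilt 0.0618 F [-4.9  2.6 14. ] w 0.0595
shift tool xyz [-0.0003 -0.0001  0.0002] turn -0.0011
axis [-0.0564  0.0252 -0.9981] j [-0.5248  0.6545 -0.1555  0.8223 -0.0065 -0.3792]
```

View pics/s13c.png

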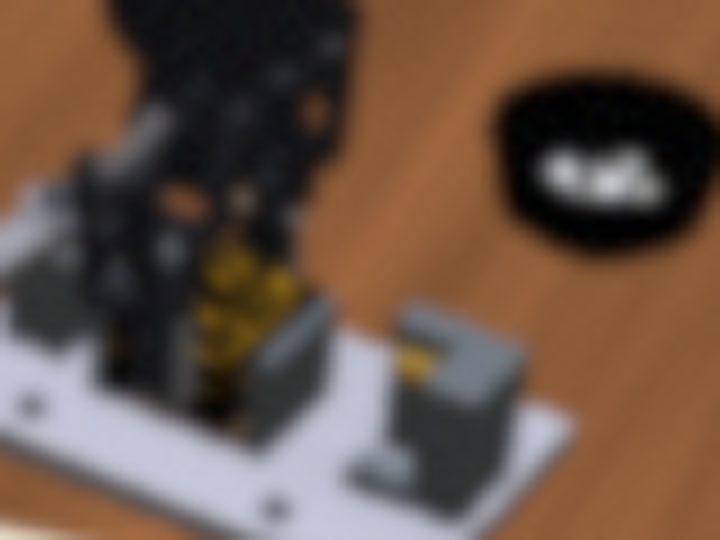

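```bash
python3 -m handwheel '[{"x":0,"y":0,"z":0,"turn":0,"gripper":75},{"x":0,"y":0,"z":0,"turn":0,"gripper":85},{"x":0,"y":0,"z":0,"turn":0,"gripper":100},{"x":0,"y":0,"z":0,"turn":0,"gripper":100},{"x":0,"y":-0.005,"z":0,"turn":0,"gripper":100},{"x":0,"y":-0.01,"z":0,"turn":0,"gripper":100},{"x":0,"y":-0.018,"z":0,"turn":0,"gripper":100},{"x":0,"y":-0.02,"z":0,"turn":0,"gripper":100},{"x":0,"y":-0.02,"z":0,"turn":0,"gripper":100},{"x":0,"y":-0.018,"z":0,"turn":0,"gripper":100},{"x":0,"y":-0.01,"z":0,"turn":0,"gripper":100},{"x":0,"y":0,"z":0,"turn":0,"gripper":100}]'
python3 st.py .634 -.1406 .12 .5
python3 - <<'E'
from h import *
im,_=snap("side","s14"); crop(im,310,130,420,200,7,"s14c")
im,_=snap("top","t14"); crop(im,350,170,435,270,6,"t14c")
E
```

```text
clock: 22.28
tcp_pos: [0.5539, -0.2381, 0.1309]
ee_rot: [-0.697, 0.072, -0.031, 0.712]
ft_force: [0.9, -0.7, 0.1]
width: 0.0855
clock 22.28 tcp [ 0.5539 -0.2381  0.1309] yaw 1.425 tilt 0.0618 F [ 0.9 -0.7  0.1] w 0.0855
shift tool xyz [0.0657 0.0089 0.1079] turn 0.9248
axis [-0.0564  0.0253 -0.9981] j [-0.5237  0.556  -0.0133  1.063  -0.0063 -0.378 ]
```

View pics/s14c.png

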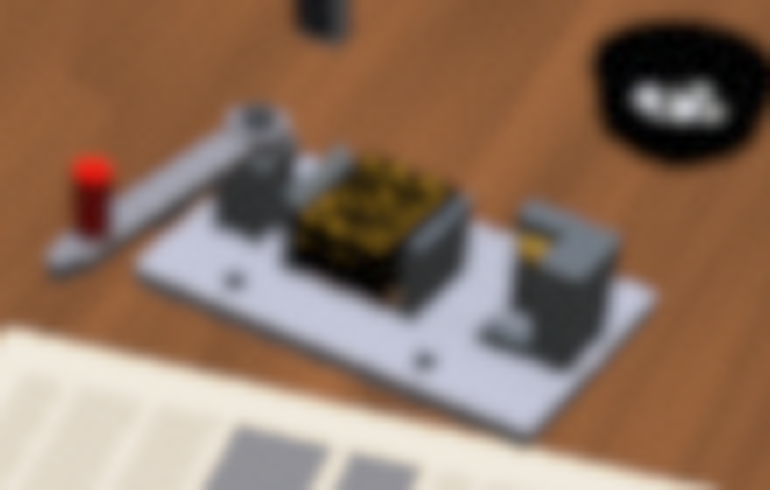

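View pics/t14c.png

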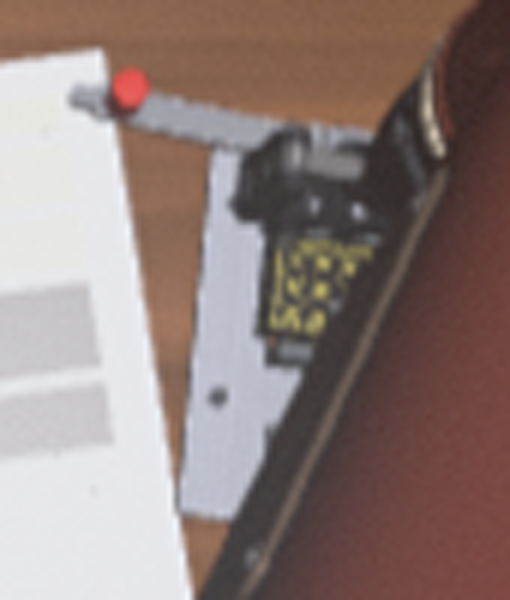

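```bash
cat > ov.py <<'E'
from h import *
import sys
def ov(n,src,out,u0,v0,w,h,S,j=(.5485,-.2355),th=-.147):
    im=cv2.imread(src); big=cv2.resize(im[v0:v0+h,u0:u0+w],None,fx=S,fy=S,interpolation=cv2.INTER_CUBIC); raw=big.copy()
    c,s=np.cos(th),np.sin(th); cj=lambda L:np.array(L)@np.array([[c,s,0],[-s,c,0],[0,0,1]])+[*j,0]
    rc=lambda x0,x1,y0,y1,z:[(x0,y0,z),(x1,y0,z),(x1,y1,z),(x0,y1,z)]
    def pl(L,col): p=((proj(n,cj(L))-[u0,v0]+.5)*S).astype(np.int32); cv2.polylines(big,[p],True,col,1)
    pl(rc(-.023,.023,-.03,.03,.046),(0,255,255)); pl(rc(-.023,.023,-.03,.03,.02),(0,255,0))
    for a in((.025,.033),(-.033,-.025)): pl(rc(*a,-.022,.022,.05),(255,0,0))
    pl(rc(-.105,.085,-.055,.055,.012),(255,0,255))
    cv2.imwrite(out,np.hstack([raw,big]))
E
python3 - <<'E'
from ov import *
ov("top","pics/t14.png","pics/o14t.png",380,190,40,50,9)
ov("side","pics/s14.png","pics/o14s.png",340,145,45,40,8)
E
```

```text
(no output)
```

View pics/o14t.png

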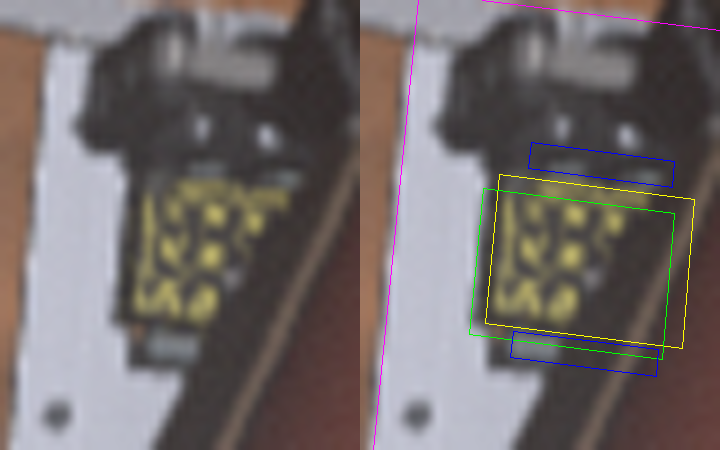

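View pics/o14s.png

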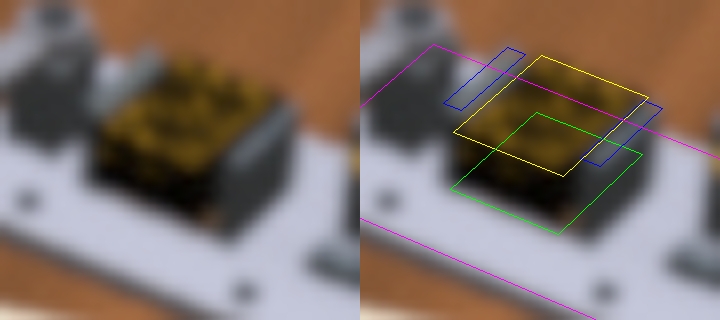

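```bash
python3 -m handwheel '[{"x":0.002,"y":0,"z":0.012,"turn":0,"gripper":100},{"x":0.002,"y":0,"z":0.022,"turn":0,"gripper":100},{"x":0.003,"y":0,"z":0.032,"turn":0,"gripper":100},{"x":0.003,"y":0,"z":0.035,"turn":0,"gripper":100},{"x":0.003,"y":0,"z":0.035,"turn":0,"gripper":100},{"x":0.002,"y":0,"z":0.03,"turn":0,"gripper":100},{"x":0.002,"y":0,"z":0.02,"turn":0,"gripper":100},{"x":0,"y":0,"z":0.01,"turn":0,"gripper":100},{"x":0,"y":0,"z":0,"turn":0,"gripper":100}]' >/dev/null
python3 st.py .634 -.1406 .12 .5
python3 - <<'E'
from ov import *
snap("side","s15");snap("top","t15")
ov("top","pics/t15.png","pics/o15t.png",380,190,40,50,9)
ov("side","pics/s15.png","pics/o15s.png",340,145,45,40,8)
E
```

```text
clock 23.13 tcp [ 0.5948 -0.0324  0.1222] yaw 1.421 tilt 0.0787 F [-0.7  0.3 -0.3] w 0.0854
shift tool xyz [ 0.0547 -0.004  -0.1012] turn 0.9212
axis [-0.0719  0.0318 -0.9969] j [-0.1869  0.5607 -0.031   1.0557  0.0178 -0.0388]
```

View pics/o15t.png

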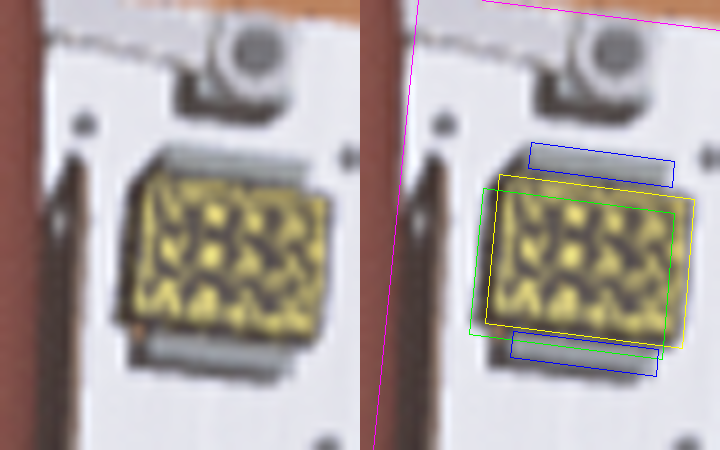

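View pics/o15s.png

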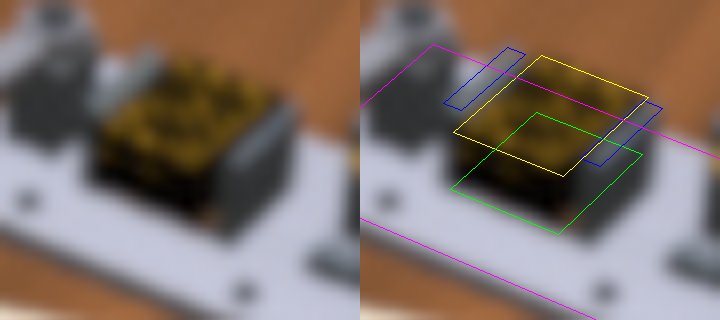

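Run:
```python
from h import *
im=cv2.cvtColor(cv2.imread("pics/t15.png"),cv2.COLOR_BGR2GRAY).astype(np.float32)
j=np.array((.5485,-.2355));th=-.147;c,s=np.cos(th),np.sin(th)
def prof(xs,ys,z):
    out=0
    for x in xs:
        P=np.array([(j[0]+c*x-s*y,j[1]+s*x+c*y,z) for y in ys]); p=proj("top",P).astype(np.float32)
        out=out+cv2.remap(im,p[:,:1],p[:,1:],cv2.INTER_LINEAR).ravel()
    return (out/len(xs)).round(0).astype(int)
R1=np.arange(.016,.046,.0015);L=lambda y:list(zip((y*1000).round(1).tolist()))
print("ys",(R1*1000).round(1).tolist())
for nm,xs,z in(("cheek+",[.027,.029,.031],.05),("cheek-",[-.031,-.029,-.027],.05),("box lid",[-.012,-.006,0,.006,.012],.046),("box low",[-.012,-.006,0,.006,.012],.02),("plate",[-.05,-.045,.04],.012)):
    r=R1 if nm!="plate" else R1+.025
    print(nm,"+y",prof(xs,r,z).tolist()); print(nm,"-y",prof(xs,-r,z).tolist())
```

```text
ys [16.0, 17.5, 19.0, 20.5, 22.0, 23.5, 25.0, 26.5, 28.0, 29.5, 31.0, 32.5, 34.0, 35.5, 37.0, 38.5, 40.0, 41.5, 43.0, 44.5]
cheek+ +y [157, 155, 154, 151, 142, 136, 142, 163, 194, 217, 230, 232, 232, 231, 231, 230, 230, 233, 232, 227]
cheek+ -y [159, 163, 174, 196, 213, 226, 231, 233, 230, 226, 216, 212, 217, 222, 226, 230, 234, 231, 227, 196]
cheek- +y [143, 144, 144, 143, 123, 105, 96, 102, 122, 162, 212, 223, 228, 231, 233, 232, 227, 214, 183, 141]
cheek- -y [149, 153, 165, 177, 202, 224, 227, 229, 230, 230, 229, 228, 227, 227, 228, 230, 231, 229, 220, 198]
box lid +y [136, 146, 147, 136, 122, 127, 149, 145, 107, 78, 80, 109, 164, 216, 233, 234, 233, 222, 190, 147]
box lid -y [128, 135, 138, 136, 133, 131, 141, 154, 154, 162, 196, 224, 231, 230, 230, 230, 232, 232, 229, 216]
box low +y [137, 127, 137, 153, 143, 107, 80, 80, 106, 158, 210, 232, 234, 233, 223, 191, 151, 117, 89, 74]
box low -y [114, 116, 124, 131, 134, 134, 135, 134, 137, 141, 146, 154, 154, 166, 198, 224, 230, 230, 230, 230]
plate +y [105, 95, 96, 100, 112, 122, 128, 133, 136, 124, 104, 95, 92, 93, 95, 96, 98, 99, 100, 101]
plate -y [157, 158, 173, 191, 214, 229, 231, 228, 214, 185, 155, 144, 141, 141, 141, 142, 143, 142, 142, 143]
```

```bash
python3 -m handwheel '[{"x":0,"y":0,"z":-0.012,"turn":0,"gripper":100},{"x":-0.001,"y":0,"z":-0.022,"turn":0,"gripper":100},{"x":-0.001,"y":0,"z":-0.032,"turn":0,"gripper":100},{"x":-0.002,"y":0,"z":-0.035,"turn":0,"gripper":100},{"x":-0.002,"y":0,"z":-0.035,"turn":0,"gripper":100},{"x":-0.002,"y":0,"z":-0.03,"turn":0,"gripper":100},{"x":-0.001,"y":0,"z":-0.02,"turn":0,"gripper":100},{"x":0,"y":0,"z":-0.01,"turn":0,"gripper":100},{"x":0,"y":0,"z":-0.003,"turn":0,"gripper":100},{"x":0,"y":0,"z":0,"turn":0,"gripper":100}]' >/dev/null
python3 st.py .548 -.2339 .024 1.424
```

```text
clock 24.07 tcp [ 0.5456 -0.2578  0.118 ] yaw 1.403 tilt 0.0782 F [ 0.5 -0.1 -0.5] w 0.0853
shift tool xyz [0.0056 0.0943 0.0225] turn -0.0207
axis [-0.0728  0.0283 -0.9969] j [-0.5548  0.5807 -0.0071  1.0598 -0.0143 -0.3874]
```

```bash
python3 -m handwheel '[{"x":0.001,"y":0.004,"z":0.004,"turn":-0.005,"gripper":100},{"x":0.001,"y":0.008,"z":0.006,"turn":-0.005,"gripper":100},{"x":0.001,"y":0.008,"z":0.006,"turn":-0.005,"gripper":100},{"x":0.001,"y":0.008,"z":0.003,"turn":-0.005,"gripper":100},{"x":0.001,"y":0.006,"z":0.001,"turn":0,"gripper":100},{"x":0,"y":0.003,"z":0,"turn":0,"gripper":100},{"x":0,"y":0,"z":0,"turn":0,"gripper":100},{"x":0,"y":0,"z":0,"turn":0,"gripper":100}]' >/dev/null
python3 st.py .548 -.2339 .024 1.424
```

```text
clock 24.73 tcp [ 0.5518 -0.2289  0.0758] yaw 1.433 tilt 0.0816 F [0.  0.7 1.2] w 0.0856
shift tool xyz [ 0.001   0.0517 -0.0065] turn 0.0088
axis [-0.0755  0.0306 -0.9967] j [-0.5101  0.6118 -0.0732  0.9668 -0.0102 -0.3724]
```

```bash
python3 -m handwheel '[{"x":0.0005,"y":0.003,"z":-0.003,"turn":0.003,"gripper":100},{"x":0.0005,"y":0.006,"z":-0.002,"turn":0.003,"gripper":100},{"x":0,"y":0.007,"z":-0.001,"turn":0.002,"gripper":100},{"x":0,"y":0.007,"z":0,"turn":0,"gripper":100},{"x":0,"y":0.005,"z":0,"turn":0,"gripper":100},{"x":0,"y":0.002,"z":0,"turn":0,"gripper":100},{"x":0,"y":0,"z":0,"turn":0,"gripper":100}]' >/dev/null
python3 st.py .548 -.2339 .024 1.424
```

```text
clock 25.32 tcp [ 0.5497 -0.2359  0.0428] yaw 1.423 tilt 0.0804 F [-0.4 -0.8 -0.4] w 0.0853
shift tool xyz [-0.0005  0.0189  0.0014] turn -0.0015
axis [-0.0745  0.0299 -0.9968] j [-0.5214  0.6467 -0.1064  0.8974 -0.0112 -0.3734]
```

```bash
python3 -m handwheel '[{"x":0,"y":0.003,"z":0.0005,"turn":0,"gripper":100},{"x":0,"y":0.005,"z":0.0005,"turn":0,"gripper":100},{"x":0,"y":0.005,"z":0.0005,"turn":0,"gripper":100},{"x":0,"y":0.003,"z":0,"turn":0,"gripper":100},{"x":0,"y":0.001,"z":0,"turn":0,"gripper":100},{"x":0,"y":0,"z":0,"turn":0,"gripper":100}]' >/dev/null
python3 st.py .548 -.2339 .024 1.424
```

```text
clock 25.82 tcp [ 0.5486 -0.2336  0.0242] yaw 1.423 tilt 0.0803 F [-0.2  0.4 -0.6] w 0.0855
shift tool xyz [-0.0005  0.0002 -0.0004] turn -0.0014
axis [-0.0744  0.0299 -0.9968] j [-0.5191  0.6647 -0.1293  0.8563 -0.011  -0.3713]
```

```bash
python3 -m handwheel '[{"x":0,"y":0,"z":0,"turn":0,"gripper":75},{"x":0,"y":0,"z":0,"turn":0,"gripper":72},{"x":0,"y":0,"z":0,"turn":0,"gripper":65},{"x":0,"y":0,"z":0,"turn":0,"gripper":60},{"x":0,"y":0,"z":0,"turn":0,"gripper":60}]' 20
python3 st.py .548 -.2339 .024 1.424
python3 -m handwheel '[{"x":0,"y":0.001,"z":0,"turn":0,"gripper":60},{"x":0,"y":0.001,"z":0,"turn":0,"gripper":60}]' 20
python3 st.py .548 -.2339 .024 1.424
```

```text
clock: 26.23
tcp_pos: [0.549, -0.2337, 0.0247]
ee_rot: [-0.696, 0.079, -0.025, 0.713]
ft_force: [-0.3, 0.5, -0.3]
width: 0.0594
clock 26.23 tcp [ 0.549  -0.2337  0.0247] yaw 1.423 tilt 0.0794 F [-0.3  0.5 -0.3] w 0.0594
shift tool xyz [-0.0009  0.0008 -0.0003] turn -0.0012
axis [-0.0736  0.0295 -0.9969] j [-0.519   0.6641 -0.1286  0.8567 -0.0109 -0.3713]
clock: 26.4
tcp_pos: [0.5491, -0.2338, 0.0243]
ee_rot: [-0.696, 0.078, -0.026, 0.713]
ft_force: [-4.3, 2.4, 16.5]
width: 0.0598
clock 26.40 tcp [ 0.5491 -0.2338  0.0243] yaw 1.423 tilt 0.0784 F [-4.3  2.4 16.5] w 0.0598
shift tool xyz [-0.0011  0.0004 -0.0003] turn -0.0012
axis [-0.0728  0.0289 -0.9969] j [-0.519   0.6642 -0.1298  0.8545 -0.011  -0.3712]
```

```bash
python3 -m handwheel '[{"x":0,"y":0,"z":0,"turn":0,"gripper":75},{"x":0,"y":0,"z":0,"turn":0,"gripper":85},{"x":0,"y":0,"z":0,"turn":0,"gripper":100},{"x":0,"y":0,"z":0,"turn":0,"gripper":100},{"x":0,"y":-0.005,"z":0,"turn":0,"gripper":100},{"x":0,"y":-0.01,"z":0,"turn":0,"gripper":100},{"x":0,"y":-0.018,"z":0,"turn":0,"gripper":100},{"x":0,"y":-0.02,"z":0,"turn":0,"gripper":100},{"x":0,"y":-0.02,"z":0,"turn":0,"gripper":100},{"x":0,"y":-0.018,"z":0,"turn":0,"gripper":100},{"x":0,"y":-0.01,"z":0,"turn":0,"gripper":100},{"x":0,"y":0,"z":0,"turn":0,"gripper":100}]'>/dev/null
python3 -m handwheel '[{"x":0.002,"y":0,"z":0.012,"turn":0,"gripper":100},{"x":0.002,"y":0,"z":0.022,"turn":0,"gripper":100},{"x":0.003,"y":0,"z":0.032,"turn":0,"gripper":100},{"x":0.003,"y":0,"z":0.035,"turn":0,"gripper":100},{"x":0.003,"y":0,"z":0.035,"turn":0,"gripper":100},{"x":0.002,"y":0,"z":0.03,"turn":0,"gripper":100},{"x":0.002,"y":0,"z":0.02,"turn":0,"gripper":100},{"x":0,"y":0,"z":0.01,"turn":0,"gripper":100},{"x":0,"y":0,"z":0,"turn":0,"gripper":100}]' >/dev/null
python3 st.py .634 -.1406 .12 .5
cat > prof.py <<'E'
from h import *
import sys
im=cv2.cvtColor(cv2.imread(sys.argv[1]),cv2.COLOR_BGR2GRAY).astype(np.float32)
j=np.array((.5485,-.2355));th=-.147;c,s=np.cos(th),np.sin(th)
def prof(xs,ys,z):
    out=0
    for x in xs:
        P=np.array([(j[0]+c*x-s*y,j[1]+s*x+c*y,z) for y in ys]); p=proj("top",P).astype(np.float32)
        out=out+cv2.remap(im,p[:,:1],p[:,1:],cv2.INTER_LINEAR).ravel()
    return (out/len(xs)).round(0).astype(int)
R1=np.arange(.016,.037,.0015)
print("ys",(R1*1000).round(1).tolist())
for nm,xs,z in(("cheek+",[.027,.029,.031],.05),("cheek-",[-.031,-.029,-.027],.05),("box lid",[-.012,-.006,0,.006,.012],.046),("box low",[-.012,-.006,0,.006,.012],.02)):
    print(nm,"+y",prof(xs,R1,z).tolist()); print(nm,"-y",prof(xs,-R1,z).tolist())
E
python3 - <<'E'
from ov import *
snap("side","s16");snap("top","t16")
ov("top","pics/t16.png","pics/o16t.png",380,190,40,50,9)
ov("side","pics/s16.png","pics/o16s.png",340,145,45,40,8)
E
python3 prof.py pics/t16.png
```

```text
clock 28.15 tcp [ 0.6024 -0.0329  0.1329] yaw 1.420 tilt 0.0824 F [0.  0.2 0.4] w 0.0855
shift tool xyz [ 0.0482  0.0071 -0.1019] turn 0.9196
axis [-0.0764  0.0305 -0.9966] j [-0.1844  0.5695  0.0141  1.0962  0.016  -0.0346]
ys [16.0, 17.5, 19.0, 20.5, 22.0, 23.5, 25.0, 26.5, 28.0, 29.5, 31.0, 32.5, 34.0, 35.5]
cheek+ +y [155, 154, 154, 152, 142, 136, 142, 163, 195, 217, 230, 232, 232, 232]
cheek+ -y [159, 161, 172, 194, 212, 226, 229, 230, 228, 226, 217, 213, 217, 223]
cheek- +y [142, 143, 144, 143, 124, 108, 98, 104, 126, 168, 222, 229, 228, 230]
cheek- -y [149, 153, 166, 180, 205, 227, 230, 231, 231, 231, 230, 229, 227, 228]
box lid +y [108, 114, 122, 129, 136, 141, 147, 161, 154, 114, 79, 74, 102, 157]
box lid -y [125, 116, 112, 121, 134, 153, 161, 153, 168, 205, 228, 232, 231, 230]
box low +y [133, 142, 148, 154, 165, 153, 112, 78, 72, 97, 150, 208, 233, 236]
box low -y [143, 144, 145, 138, 127, 120, 120, 131, 144, 161, 160, 151, 170, 207]
```

View pics/o16t.png

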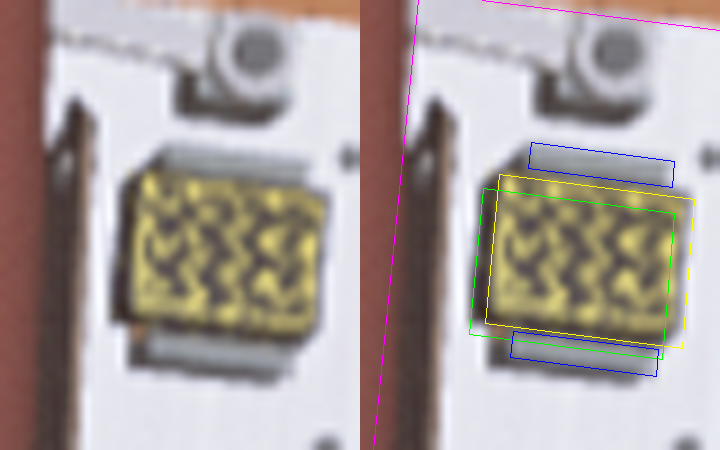

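View pics/o16s.png

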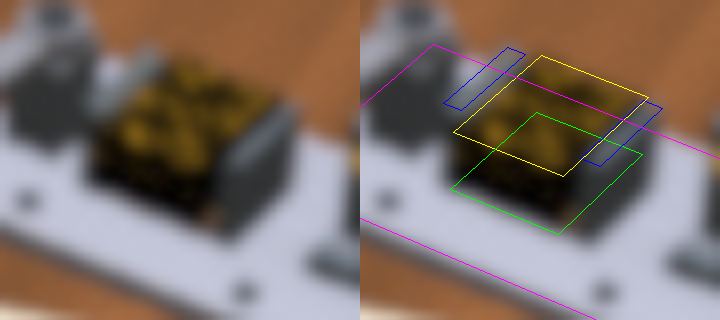

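```bash
python3 -m handwheel '[{"x":0,"y":0,"z":0,"turn":0.08,"gripper":100},{"x":0,"y":-0.001,"z":0,"turn":0.12,"gripper":70},{"x":0,"y":-0.001,"z":0,"turn":0.12,"gripper":50},{"x":0,"y":-0.001,"z":0,"turn":0.12,"gripper":50},{"x":0,"y":-0.001,"z":0,"turn":0.12,"gripper":50},{"x":0,"y":-0.001,"z":0,"turn":0.12,"gripper":50},{"x":0,"y":-0.001,"z":0,"turn":0.12,"gripper":50},{"x":0,"y":-0.001,"z":0,"turn":0.1,"gripper":50},{"x":0,"y":0,"z":0,"turn":0.02,"gripper":50},{"x":0,"y":0,"z":0,"turn":0,"gripper":50}]'
python3 st.py .633 -.14 .069 .5
python3 - <<'E'
from h import *
de=np.load("pics/t16.npy"); 
j=np.array((.5485,-.2345));th=-.147;c,s=np.cos(th),np.sin(th)
for x,y in((0,0),(.015,.02),(-.015,.02),(.015,-.02),(-.015,-.02)):
    q=proj("top",[(j[0]+c*x-s*y,j[1]+s*x+c*y,.046)]); print((x,y),px2d("top",q,de).round(4))
E
```

```text
clock: 29.08
tcp_pos: [0.5992, -0.0535, 0.1385]
ee_rot: [0.604, -0.406, 0.348, -0.591]
ft_force: [0.2, -0.3, 0.1]
width: 0.0427
clock 29.08 tcp [ 0.5992 -0.0535  0.1385] yaw 0.447 tilt 0.0841 F [ 0.2 -0.3  0.1] w 0.0427
shift tool xyz [ 0.0965  0.0642 -0.0027] turn -0.0531
axis [-0.0794  0.0275 -0.9965] j [-0.2159  0.5648  0.0213  1.1108  0.0098  0.9093]
(0, 0) [[ 0.5484 -0.2343  0.0468]]
(0.015, 0.02) [[ 0.5664 -0.2171  0.0449]]
(-0.015, 0.02) [[ 0.5363 -0.212   0.0484]]
(0.015, -0.02) [[ 0.5602 -0.2562  0.0471]]
(-0.015, -0.02) [[ 0.5307 -0.252   0.0464]]
```

```bash
python3 -m handwheel '[{"x":0.006,"y":0,"z":0,"turn":-0.01,"gripper":50},{"x":0.012,"y":0,"z":0,"turn":-0.01,"gripper":50},{"x":0.016,"y":0,"z":0,"turn":-0.01,"gripper":50},{"x":0.016,"y":0,"z":0,"turn":-0.01,"gripper":50},{"x":0.016,"y":0,"z":0,"turn":-0.01,"gripper":50},{"x":0.012,"y":0,"z":0,"turn":0,"gripper":50},{"x":0.008,"y":0,"z":0,"turn":0,"gripper":50},{"x":0.003,"y":0,"z":0,"turn":0,"gripper":50},{"x":0,"y":0,"z":0,"turn":0,"gripper":50}]'
python3 st.py .633 -.14 .069 .5
```

```text
clock: 29.83
tcp_pos: [0.64, -0.147, 0.1318]
ee_rot: [0.615, -0.389, 0.33, -0.602]
ft_force: [-0.6, 2.1, 0.5]
width: 0.0431
clock 29.83 tcp [ 0.64   -0.147   0.1318] yaw 0.505 tilt 0.0848 F [-0.6  2.1  0.5] w 0.0431
shift tool xyz [-0.0056  0.0634  0.0009] turn 0.0052
axis [-0.0805  0.0264 -0.9964] j [-0.3362  0.6774  0.2067  1.1848 -0.0017  0.7312]
```

```bash
python3 -m handwheel '[{"x":-0.002,"y":0.003,"z":0,"turn":0,"gripper":50},{"x":-0.002,"y":0.005,"z":0,"turn":0,"gripper":50},{"x":-0.001,"y":0.004,"z":0,"turn":0,"gripper":50},{"x":0,"y":0.002,"z":0,"turn":0,"gripper":50},{"x":0,"y":0,"z":0,"turn":0,"gripper":50}]' >/dev/null
python3 st.py .633 -.14 .069 .5
python3 - <<'E'
from h import *
im,_=snap("side","s17"); crop(im,280,90,400,180,6,"s17c")
E
```

```text
clock 30.25 tcp [ 0.6347 -0.14    0.1166] yaw 0.508 tilt 0.0865 F [-0.5  0.5 -1. ] w 0.0430
shift tool xyz [0.0022 0.0476 0.0013] turn 0.0076
axis [-0.082   0.0272 -0.9963] j [-3.2910e-01  6.7610e-01  1.6270e-01  1.1439e+00 -8.0000e-04  7.3600e-01]
```

View pics/s17c.png

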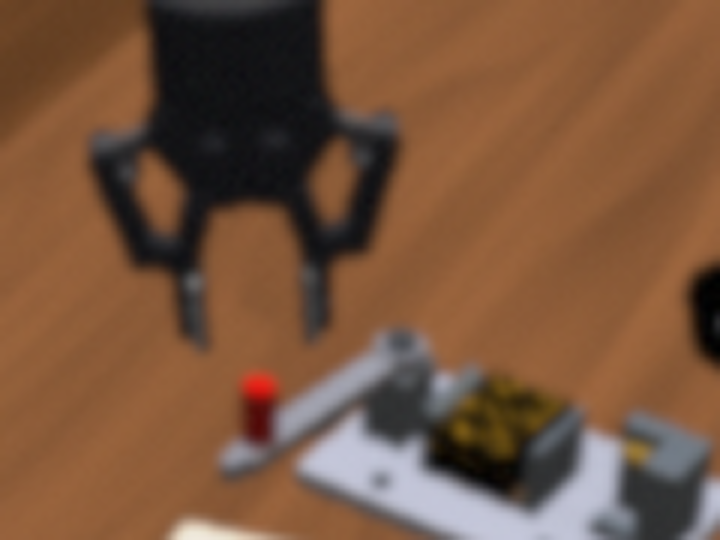

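```bash
python3 -m handwheel '[{"x":0.001,"y":0.004,"z":0.0005,"turn":0,"gripper":50},{"x":0.001,"y":0.007,"z":0.0005,"turn":0,"gripper":50},{"x":0,"y":0.008,"z":0,"turn":0,"gripper":50},{"x":0,"y":0.008,"z":0,"turn":0,"gripper":50},{"x":0,"y":0.006,"z":0,"turn":0,"gripper":50},{"x":0,"y":0.004,"z":0,"turn":0,"gripper":50},{"x":0,"y":0.002,"z":0,"turn":0,"gripper":50},{"x":0,"y":0,"z":0,"turn":0,"gripper":50}]' |grep force
python3 st.py .633 -.14 .069 .5
python3 - <<'E'
from h import *
im,_=snap("side","s18"); crop(im,280,90,400,180,6,"s18c")
E
```

```text
ft_force: [-0.5, -0.4, -0.5]
clock 30.97 tcp [ 0.6329 -0.1395  0.0729] yaw 0.509 tilt 0.0872 F [-0.5 -0.4 -0.5] w 0.0427
shift tool xyz [0.0008 0.0039 0.    ] turn 0.0086
axis [-0.0827  0.0274 -0.9962] j [-3.2920e-01  7.0850e-01  1.0250e-01  1.0521e+00 -8.0000e-04  7.3490e-01]
```

View pics/s18c.png

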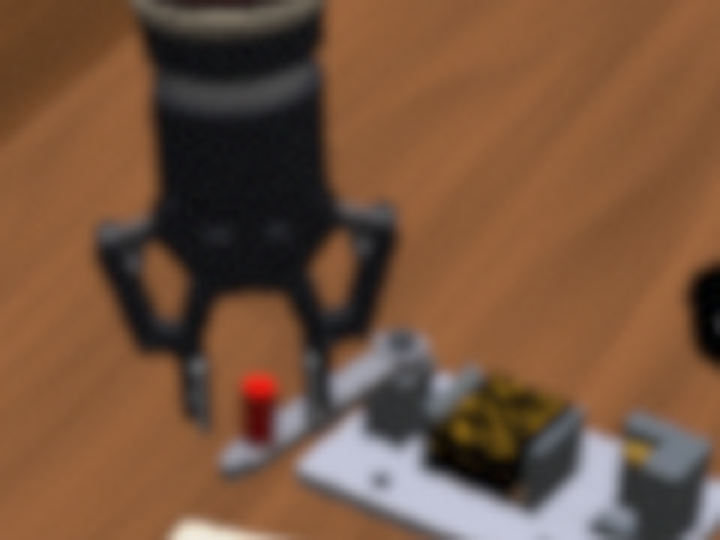

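```bash
python3 -m handwheel '[{"x":0,"y":0.001,"z":0,"turn":0,"gripper":32},{"x":0,"y":0.001,"z":0,"turn":0,"gripper":32},{"x":-0.001,"y":0,"z":-0.002,"turn":0,"gripper":32},{"x":-0.003,"y":0,"z":-0.005,"turn":0,"gripper":32},{"x":-0.004,"y":0,"z":-0.007,"turn":0,"gripper":32},{"x":-0.004,"y":0,"z":-0.007,"turn":0,"gripper":32},{"x":-0.004,"y":0,"z":-0.007,"turn":0,"gripper":32},{"x":-0.003,"y":0,"z":-0.006,"turn":0,"gripper":32},{"x":-0.001,"y":0,"z":-0.003,"turn":0,"gripper":32},{"x":0,"y":0,"z":0,"turn":0,"gripper":32}]' 20
python3 st.py .5909 -.1411 .071 .5
python3 - <<'E'
from h import *
im,_=snap("side","s19"); crop(im,280,90,400,180,6,"s19c")
E
```

```text
clock: 31.85
tcp_pos: [0.5888, -0.1394, 0.0766]
ee_rot: [0.615, -0.387, 0.329, -0.603]
ft_force: [-1.0, -0.2, -0.6]
width: 0.0274
clock 31.85 tcp [ 0.5888 -0.1394  0.0766] yaw 0.509 tilt 0.0832 F [-1.  -0.2 -0.6] w 0.0274
shift tool xyz [0.0029 0.0053 0.0013] turn 0.0093
axis [-0.0783  0.0279 -0.9965] j [-3.527e-01  6.252e-01 -4.570e-02  9.830e-01 -9.000e-04  7.106e-01]
```

View pics/s19c.png

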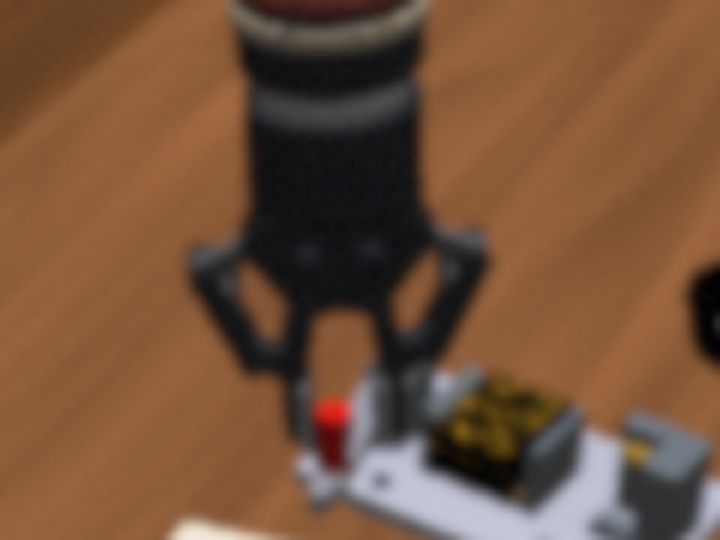

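```bash
python3 -m handwheel '[{"x":0,"y":0.001,"z":-0.004,"turn":0,"gripper":32},{"x":0,"y":0.001,"z":-0.008,"turn":0,"gripper":32},{"x":-0.001,"y":0.001,"z":-0.009,"turn":0,"gripper":32},{"x":-0.001,"y":0.001,"z":-0.009,"turn":0,"gripper":32},{"x":-0.001,"y":0.001,"z":-0.007,"turn":0,"gripper":32},{"x":0,"y":0,"z":-0.003,"turn":0,"gripper":32},{"x":0,"y":0,"z":0,"turn":0,"gripper":32}]' 20
python3 st.py .5512 -.1547 .071 .53
python3 - <<'E'
from h import *
im,_=snap("side","s20"); crop(im,300,90,420,180,6,"s20c")
E
```

```text
clock: 32.48
tcp_pos: [0.5491, -0.1583, 0.0736]
ee_rot: [0.614, -0.387, 0.33, -0.604]
ft_force: [-0.9, 0.3, -0.8]
width: 0.0274
clock 32.48 tcp [ 0.5491 -0.1583  0.0736] yaw 0.509 tilt 0.0823 F [-0.9  0.3 -0.8] w 0.0274
shift tool xyz [-0.0019  0.0025  0.0037] turn -0.021
axis [-0.0774  0.0277 -0.9966] j [-0.4056  0.5708 -0.1559  0.9263 -0.0051  0.6581]
```

View pics/s20c.png

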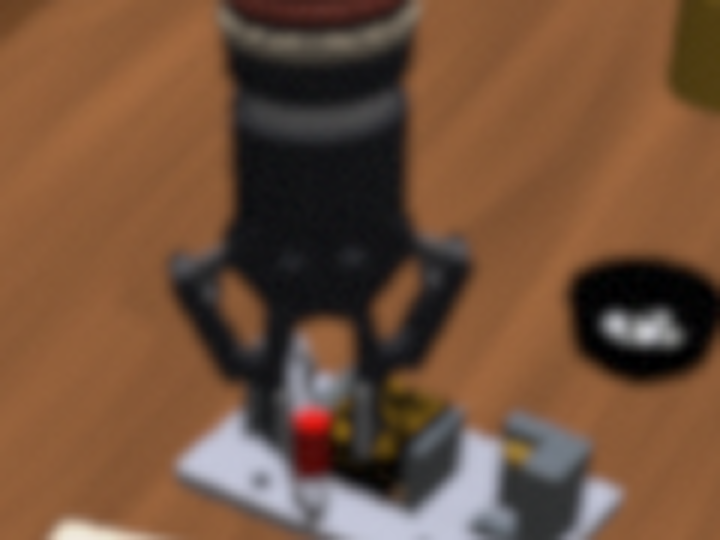

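```bash
python3 -m handwheel '[{"x":-0.001,"y":0.001,"z":-0.003,"turn":-0.05,"gripper":32},{"x":0,"y":0.001,"z":-0.007,"turn":-0.09,"gripper":32},{"x":0.0004,"y":0,"z":-0.009,"turn":-0.09,"gripper":32},{"x":0.0004,"y":0,"z":-0.009,"turn":-0.09,"gripper":32},{"x":0.0004,"y":0,"z":-0.009,"turn":-0.09,"gripper":32},{"x":0.0004,"y":0,"z":-0.008,"turn":-0.09,"gripper":32},{"x":0.0004,"y":0,"z":-0.006,"turn":-0.07,"gripper":32},{"x":0,"y":0,"z":-0.003,"turn":-0.03,"gripper":32},{"x":0,"y":0,"z":0,"turn":0,"gripper":32}]' 20
python3 st.py .5037 -.2285 .071 1.424
python3 - <<'E'
from h import *
im,_=snap("side","s21"); crop(im,300,90,420,180,6,"s21c")
p=read_state()["tcp_pos"][:2]-np.array([.609,-.2438]);print("r",np.hypot(*p),"phi",np.arctan2(p[1],p[0]))
E
```

```text
clock: 33.28
tcp_pos: [0.5137, -0.1976, 0.0736]
ee_rot: [-0.686, 0.179, -0.124, 0.694]
ft_force: [0.5, -0.8, -0.0]
width: 0.0273
clock 33.28 tcp [ 0.5137 -0.1976  0.0736] yaw 1.139 tilt 0.0791 F [ 0.5 -0.8 -0. ] w 0.0273
shift tool xyz [ 0.0041  0.0025 -0.0323] turn -0.2851
axis [-0.0743  0.0269 -0.9969] j [-0.4932  0.5335 -0.2233  0.8922 -0.0115 -0.0606]
r 0.10584066340518895 phi 2.687937587183296
```

View pics/s21c.png

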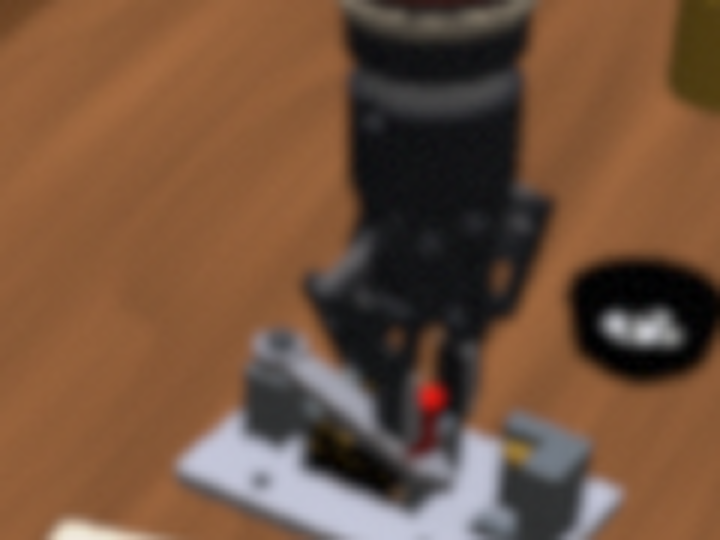

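```bash
python3 -m handwheel '[{"x":0.0004,"y":0,"z":-0.004,"turn":-0.05,"gripper":32},{"x":0.0004,"y":0,"z":-0.006,"turn":-0.07,"gripper":32},{"x":0.0004,"y":0,"z":-0.006,"turn":-0.07,"gripper":32},{"x":0.0004,"y":0,"z":-0.005,"turn":-0.06,"gripper":32},{"x":0,"y":0,"z":-0.002,"turn":-0.03,"gripper":32},{"x":0,"y":0,"z":0,"turn":0,"gripper":32}]' 20
python3 st.py .5037 -.2285 .071 1.424
python3 - <<'E'
from h import *
p=read_state()["tcp_pos"][:2]-np.array([.609,-.2438]);print("r",np.hypot(*p),"phi",np.arctan2(p[1],p[0]))
E
```

```text
clock: 33.83
tcp_pos: [0.5091, -0.2183, 0.0733]
ee_rot: [-0.697, 0.079, -0.025, 0.712]
ft_force: [-0.2, -0.0, 0.5]
width: 0.0271
clock 33.83 tcp [ 0.5091 -0.2183  0.0733] yaw 1.422 tilt 0.0794 F [-0.2 -0.   0.5] w 0.0271
shift tool xyz [-0.0037  0.0024 -0.0109] turn -0.0017
axis [-0.0743  0.0277 -0.9969] j [-0.5291  0.5399 -0.2129  0.8963 -0.0136 -0.3807]
r 0.10308358152967169 phi 2.891711865642062
```

```bash
for i in 1 2; do python3 -m handwheel '[{"x":-0.001,"y":0,"z":-0.003,"turn":0,"gripper":32},{"x":-0.001,"y":0,"z":-0.003,"turn":0,"gripper":32}]' |grep -E "tcp|force"; done
for i in 1 2 ; do python3 -m handwheel '[{"x":0,"y":0,"z":-0.003,"turn":0,"gripper":32}]' |grep -E "tcp|force"; done
python3 - <<'E'
from h import *
im,_=snap("side","s22"); crop(im,310,100,420,190,7,"s22c")
E
```

```text
tcp_pos: [0.507, -0.2231, 0.0733]
ft_force: [6.9, 8.9, -1.0]
tcp_pos: [0.506, -0.2263, 0.0733]
ft_force: [4.1, 4.8, -1.2]
tcp_pos: [0.5057, -0.2282, 0.0732]
ft_force: [-1.9, 4.3, 2.6]
tcp_pos: [0.505, -0.2307, 0.0731]
ft_force: [-1.3, 1.8, 0.8]
```

View pics/s22c.png

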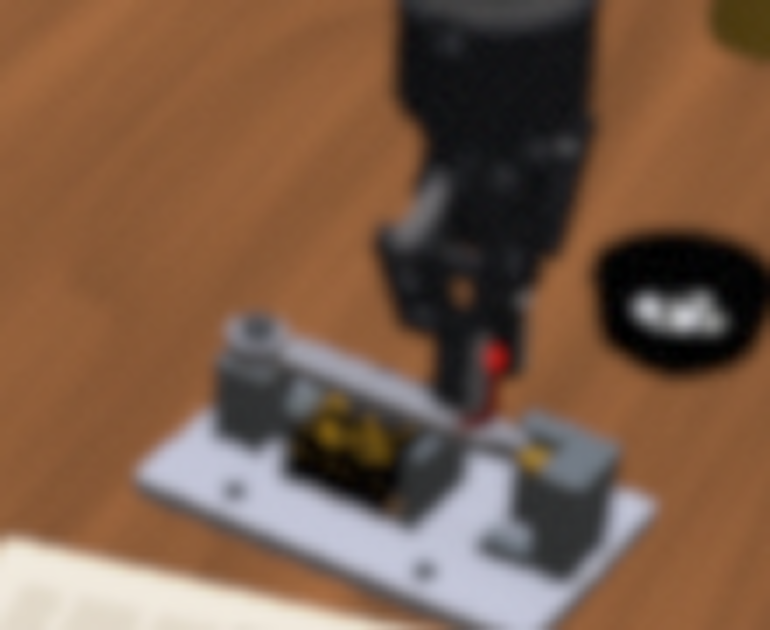

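```bash
for i in 1 2 3 4; do python3 -m handwheel '[{"x":0,"y":0,"z":-0.002,"turn":0,"gripper":32}]' |grep -E "tcp|force"; done
python3 st.py .5037 -.2285 .073 1.424
python3 - <<'E'
from h import *
im,_=snap("side","s23"); crop(im,310,100,420,190,7,"s23c")
E
```

```text
tcp_pos: [0.5047, -0.2336, 0.0731]
ft_force: [1.3, 7.6, 1.4]
tcp_pos: [0.5045, -0.2339, 0.0729]
ft_force: [4.4, 17.2, 3.4]
tcp_pos: [0.5046, -0.2337, 0.0729]
ft_force: [3.6, 12.1, 4.1]
tcp_pos: [0.5047, -0.2335, 0.0728]
ft_force: [3.3, 11.0, 3.7]
clock 34.72 tcp [ 0.5047 -0.2335  0.0728] yaw 1.417 tilt 0.0819 F [ 3.3 11.   3.7] w 0.0273
shift tool xyz [-0.0017  0.0001  0.0048] turn -0.0074
axis [-0.0662  0.0481 -0.9966] j [-0.5678  0.5453 -0.2047  0.9025  0.005  -0.4152]
```

View pics/s23c.png

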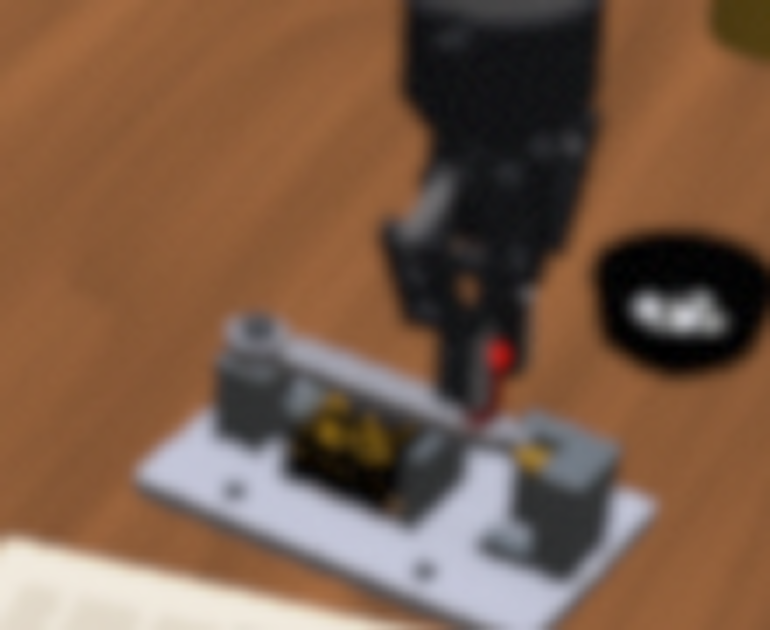

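```bash
python3 -m handwheel '[{"x":0,"y":0,"z":0.003,"turn":0,"gripper":40},{"x":0,"y":0,"z":0.002,"turn":0,"gripper":50},{"x":0,"y":0,"z":0,"turn":0,"gripper":50},{"x":0,"y":-0.004,"z":0,"turn":0,"gripper":50},{"x":0,"y":-0.008,"z":0,"turn":0,"gripper":50},{"x":0,"y":-0.014,"z":0,"turn":0,"gripper":50},{"x":0,"y":-0.018,"z":0,"turn":0,"gripper":50},{"x":0,"y":-0.018,"z":0,"turn":0,"gripper":50},{"x":0,"y":-0.018,"z":0,"turn":0,"gripper":50},{"x":0,"y":-0.014,"z":0,"turn":0,"gripper":50},{"x":0,"y":-0.006,"z":0,"turn":0,"gripper":50},{"x":0,"y":0,"z":0,"turn":0,"gripper":50}]' 20
python3 -m handwheel '[{"x":-0.006,"y":0,"z":0.01,"turn":0,"gripper":50},{"x":-0.01,"y":0,"z":0.02,"turn":0,"gripper":50},{"x":-0.015,"y":0,"z":0.03,"turn":0,"gripper":50},{"x":-0.015,"y":0,"z":0.03,"turn":0,"gripper":50},{"x":-0.015,"y":0,"z":0.03,"turn":0,"gripper":50},{"x":-0.01,"y":0,"z":0.025,"turn":0,"gripper":50},{"x":-0.006,"y":0,"z":0.015,"turn":0,"gripper":50},{"x":0,"y":0,"z":0.006,"turn":0,"gripper":50},{"x":0,"y":0,"z":0,"turn":0,"gripper":50}]'
python3 - <<'E'
from h import *
im,_=snap("side","s24"); crop(im,310,120,420,210,7,"s24c")
im,_=snap("top","t24"); crop(im,350,170,435,270,6,"t24c")
E
```

```text
clock: 35.77
tcp_pos: [0.5121, -0.2365, 0.1816]
ee_rot: [-0.691, 0.08, -0.031, 0.718]
ft_force: [-0.3, -0.6, -0.0]
width: 0.0426
clock: 36.52
tcp_pos: [0.4525, -0.0499, 0.1865]
ee_rot: [-0.69, 0.084, -0.029, 0.718]
ft_force: [-0.2, -0.4, -0.3]
width: 0.0427
```

```bash
python3 - <<'E'
from h import *
def redc(f,u0,v0,u1,v1):
    im=cv2.imread(f).astype(int)[v0:v1,u0:u1]; m=(im[...,2]>120)&(im[...,1]<70)&(im[...,0]<70)
    v,u=np.nonzero(m); return len(u),(u.mean()+u0 if len(u) else None),(v.mean()+v0 if len(u) else None),(v.min()+v0 if len(u) else None)
P=np.array([.609,-.2438])
for f,n in(("t0","top"),("t24","top"),("s0","side"),("s24","side")):
    f={"t0":"top0","s0":"side0"}.get(f,f)
    r=redc(f"pics/{f}.png",*((350,170,435,270) if n=="top" else (310,120,420,210))); print(f,r)
    if r[0]:
        w=px2z(n,[(r[1],r[2])],.095 if n=="top" else .085)[0]; d=w[:2]-P; print("  knob",w.round(4),"r %.4f phi %.3f theta %.3f"%(np.hypot(*d),np.arctan2(d[1],d[0]),np.pi-.147-np.arctan2(d[1],d[0])))
a=cv2.imread("pics/top0.png").astype(int);b=cv2.imread("pics/t24.png").astype(int)
D=np.abs(a-b).max(2)
for nm,(u0,v0,u1,v1) in dict(red_in_rack=(205,195,250,238),tape=(285,160,322,197),bowl=(445,225,487,265),brush=(150,195,178,268)).items(): print(nm,D[v0:v1,u0:u1].mean().round(2),np.percentile(D[v0:v1,u0:u1],99))
a=cv2.imread("pics/side0.png").astype(int);b=cv2.imread("pics/s24.png").astype(int);D=np.abs(a-b).max(2)
for nm,(u0,v0,u1,v1) in dict(red=(255,258,292,290),tape=(258,195,300,228),bowl=(390,130,424,156),brush=(185,335,278,385)).items(): print("side",nm,D[v0:v1,u0:u1].mean().round(2),np.percentile(D[v0:v1,u0:u1],99))
E
python3 prof.py pics/t24.png; cat prof.py | head -0
```

```text
top0 (1, np.float64(369.0), np.float64(186.0), np.int64(186))
  knob [ 0.6294 -0.134   0.095 ] r 0.1116 phi 1.387 theta 1.607
t24 (16, np.float64(403.375), np.float64(220.125), np.int64(174))
  knob [ 0.537  -0.2198  0.095 ] r 0.0758 phi 2.820 theta 0.174
side0 (24, np.float64(322.75), np.float64(154.58333333333334), np.int64(153))
  knob [ 0.6381 -0.1502  0.085 ] r 0.0980 phi 1.270 theta 1.725
s24 (0, None, None, None)
red_in_rack 7.48 11.0
tape 6.01 10.0
bowl 5.24 11.0
brush 6.52 11.0
side red 1.42 5.0
side tape 0.99 2.0
side bowl 3.68 85.33999999999992
side brush 1.04 3.0
ys [16.0, 17.5, 19.0, 20.5, 22.0, 23.5, 25.0, 26.5, 28.0, 29.5, 31.0, 32.5, 34.0, 35.5]
cheek+ +y [121, 121, 120, 119, 120, 120, 120, 120, 119, 118, 118, 118, 118, 118]
cheek+ -y [94, 94, 95, 95, 95, 95, 94, 94, 94, 95, 94, 94, 95, 96]
cheek- +y [93, 93, 93, 93, 93, 93, 93, 93, 95, 95, 95, 95, 94, 94]
cheek- -y [103, 103, 104, 104, 103, 102, 103, 103, 102, 102, 102, 102, 102, 100]
box lid +y [99, 98, 98, 98, 99, 99, 99, 100, 101, 101, 101, 101, 101, 100]
box lid -y [95, 95, 95, 95, 95, 95, 95, 95, 94, 95, 95, 95, 95, 94]
box low +y [98, 98, 98, 98, 99, 100, 100, 100, 101, 101, 100, 100, 100, 100]
box low -y [96, 96, 96, 96, 96, 96, 96, 95, 95, 95, 95, 95, 95, 95]
```

```bash
python3 -m handwheel '[{"x":0,"y":0,"z":0.012,"turn":0,"gripper":50},{"x":0,"y":0,"z":0.025,"turn":0,"gripper":50},{"x":0,"y":0,"z":0.03,"turn":0,"gripper":50},{"x":0,"y":0,"z":0.03,"turn":0,"gripper":50},{"x":0,"y":0,"z":0.03,"turn":0,"gripper":50},{"x":0,"y":0,"z":0.03,"turn":0,"gripper":50},{"x":0,"y":0,"z":0.02,"turn":0,"gripper":50},{"x":0,"y":0,"z":0.01,"turn":0,"gripper":50},{"x":0,"y":0,"z":0,"turn":0,"gripper":50}]' | grep tcp
cat > chk.py <<'E'
from h import *
import sys
tag=sys.argv[1]
for n,c,zz in(("top",(350,170,435,270),.095),("side",(310,120,420,210),.087)):
    im,_=snap(n,n+tag); 
    for src in(n+"0",n+tag):
        h=cv2.cvtColor(cv2.imread(f"pics/{src}.png"),cv2.COLOR_BGR2HSV)[c[1]:c[3],c[0]:c[2]].astype(int)
        m=((h[...,0]<6)|(h[...,0]>174))&(h[...,1]>150)&(h[...,2]>90)
        k,lab,st,ce=cv2.connectedComponentsWithStats(m.astype(np.uint8))
        for i in range(1,k):
            if st[i,4]<5: continue
            u=ce[i]+[c[0],c[1]]; w=px2z(n,[u],zz)[0]; d=w[:2]-[.609,-.2438]
            print(src,st[i,4],u.round(1),w.round(4),"r %.4f theta %.3f"%(np.hypot(*d),np.pi-.147-np.arctan2(d[1],d[0])))
E
python3 chk.py 25; python3 prof.py pics/top25.png
```

```text
tcp_pos: [0.4911, 0.1298, 0.1891]
top0 22 [371.2 183.9] [ 0.635  -0.1402  0.095 ] r 0.1069 theta 1.670
top25 17 [407.  232.8] [ 0.5039 -0.2274  0.095 ] r 0.1063 theta 0.008
side0 26 [322.9 155. ] [ 0.6356 -0.1462  0.087 ] r 0.1012 theta 1.690
side25 23 [379.  151.2] [ 0.5045 -0.2349  0.087 ] r 0.1049 theta -0.062
ys [16.0, 17.5, 19.0, 20.5, 22.0, 23.5, 25.0, 26.5, 28.0, 29.5, 31.0, 32.5, 34.0, 35.5]
cheek+ +y [127, 126, 127, 125, 117, 112, 117, 133, 160, 179, 191, 194, 195, 196]
cheek+ -y [127, 129, 138, 155, 171, 184, 188, 190, 187, 185, 176, 172, 176, 182]
cheek- +y [119, 120, 120, 118, 106, 96, 90, 94, 107, 140, 183, 190, 190, 193]
cheek- -y [121, 123, 132, 143, 165, 186, 190, 192, 193, 192, 191, 190, 187, 188]
box lid +y [93, 98, 104, 109, 114, 117, 122, 132, 127, 99, 76, 74, 91, 131]
box lid -y [102, 96, 93, 100, 110, 124, 129, 122, 135, 166, 188, 193, 192, 190]
box low +y [112, 119, 123, 127, 136, 127, 98, 76, 73, 88, 126, 170, 192, 197]
box low -y [138, 123, 119, 113, 105, 100, 100, 108, 117, 130, 128, 121, 136, 167]
```

Run:
```python
from h import *
a=cv2.imread("pics/side0.png").astype(int);b=cv2.imread("pics/side25.png").astype(int);D=np.abs(a-b).max(2)
print("bowl",np.percentile(D[130:156,390:424],99))
print(read_state()["clock"]); print(hand_in())
```

```text
bowl 6.0
37.4667
the job is handed in; nothing more can be done
None
```

The black box is seated in the jig with the keeper bar shut over it, and the job was handed in at 37.5 s of the 64 s allowed; `hand_in()` gave no verdict.

**What I did**
- I took the box from the rack by its sides and lowered it onto the newspaper until it touched. I let go, took it again by its ends, and lowered it onto the cork bed until it touched.
- A top-camera check showed it about 1.5 mm off centre along the channel. I closed the fingers on its ends again, in place, to centre it.
- I swung the keeper round by its knob with the fingers part-open. It met 5 to 11 N at the catch, then stopped hard at 17 N. I backed off and lifted clear.

**Last checks**
- **Keeper:** the top camera puts it at 0.008 rad, which is home. The side camera gave -0.06 rad, but it depends on a guessed height for the knob. I take it as shut, in line with the hard stop.
- **Box:** the two ends stand out equally to within about 0.5 mm by the top picture. Four of five lid depth readings lie between 46 and 48 mm and one reads 45 mm, so it is flat within the depth noise.
- **Bystanders:** the before-and-after pictures show no movement of the red box, tape, bowl or brush.

**Not as planned**
- The tool drifted to a lean of up to 0.09 rad, which I could not correct with the moves available. All fits and contacts still worked, and contact forces stayed below about 20 N in the readings.
- The picture-viewing limit ran out before the end, so the last checks are numeric only.

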